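# Load LED boards in the test nests, shut the covers and start the test

### The job

Lay each LED board that is on the bench, LEDs up, in the test nest of its own shape and press it down until it sits flat and level on the nest's floor. Only when all the boards are seated, swing all three nest covers down and press each until its catch clicks over the lip and holds it shut (the cover of a nest left empty too), and last of all throw the test switch fully over to on. Leave the other things on the bench where they are.

Things in the scene. Friction and masses are not known exactly. Their poses are not given: they have to be found in the camera images.
- board_round: loose LED board: flat aluminium disc, 60 mm across, 12 mm thick, small LEDs on its top face; origin at the centre of its underside, z up
- board_square: loose LED board: flat aluminium plate 52 x 52 mm, 12 mm thick, LEDs on its top face; origin at the centre of its underside, z up, sides along x and y
- board_oblong: loose LED board: flat aluminium plate 76 mm along its x, 48 mm along its y, 12 mm thick, LEDs on its top face; origin at the centre of its underside, z up
- nest_round: fixed test nest for the round board: aluminium base block 160 x 96 mm, 20 mm high, origin under the recess centre, on the bench, +x towards the cover's hinge (base from x = -82 to +78 mm; the catch at its front is 56 mm high). Black ribs 12 mm high on its top bound the recess: four on the diagonals, inscribed circle 65 mm, gap of 34 mm at each side (mid +-y sides, for the fingers)
- nest_round_seat (a point): centre of the recess floor (the block's top), where a seated board's origin lies; axes as the nest's. Two brass lifter bars (8 x 30 mm, at x = +-18 mm) stand 4 to 6 mm proud of the floor, so a board laid in sits proud, maybe aslant; they stay where pushed and each sinks flush under 3.5 N (press the board's middle with 10 to 16 N)
- cover_round (a joint): closing angle w of this nest's clear cover: 0 wide open (start 0 to 0.2), 1.9 shut. Hinge axis along the nest's y, at x = 62 mm, 37.5 mm up; with q = 1.9 - w the panel, 5 mm thick, 76 mm wide, reaches 124 mm along (-cos q, 0, sin q). Stiff hinge, mostly stays put. Near w = 1.78 the lip meets a sprung catch: press the front with 6 to 15 N till it clicks under. Shut, panel top 40, lip 43 mm up
- nest_square: fixed test nest for the square board: aluminium base block 160 x 96 mm, 20 mm high, origin under the recess centre, on the bench, +x towards the cover's hinge (base from x = -82 to +78 mm; the catch at its front is 56 mm high). Black ribs 12 mm high on its top bound the recess: clear size 57 x 57 mm, gap of 44 mm at each side (mid +-y sides, for the fingers)
- nest_square_seat (a point): centre of the recess floor (the block's top), where a seated board's origin lies; axes as the nest's. Two brass lifter bars (8 x 30 mm, at x = +-17 mm) stand 4 to 6 mm proud of the floor, so a board laid in sits proud, maybe aslant; they stay where pushed and each sinks flush under 3.5 N (press the board's middle with 10 to 16 N)
- cover_square (a joint): closing angle w of this nest's clear cover: 0 wide open (start 0 to 0.2), 1.9 shut. Hinge axis along the nest's y, at x = 62 mm, 37.5 mm up; with q = 1.9 - w the panel, 5 mm thick, 76 mm wide, reaches 124 mm along (-cos q, 0, sin q). Stiff hinge, mostly stays put. Near w = 1.78 the lip meets a sprung catch: press the front with 6 to 15 N till it clicks under. Shut, panel top 40, lip 43 mm up
- nest_oblong: fixed test nest for the oblong board: aluminium base block 160 x 96 mm, 20 mm high, origin under the recess centre, on the bench, +x towards the cover's hinge (base from x = -82 to +78 mm; the catch at its front is 56 mm high). Black ribs 12 mm high on its top bound the recess: clear size 81 mm along x, 53 mm along y, gap of 58 mm at each side (mid +-y sides, for the fingers)
- nest_oblong_seat (a point): centre of the recess floor (the block's top), where a seated board's origin lies; axes as the nest's. Two brass lifter bars (8 x 30 mm, at x = +-26 mm) stand 4 to 6 mm proud of the floor, so a board laid in sits proud, maybe aslant; they stay where pushed and each sinks flush under 3.5 N (press the board's middle with 10 to 16 N)
- cover_oblong (a joint): closing angle w of this nest's clear cover: 0 wide open (start 0 to 0.2), 1.9 shut. Hinge axis along the nest's y, at x = 62 mm, 37.5 mm up; with q = 1.9 - w the panel, 5 mm thick, 76 mm wide, reaches 124 mm along (-cos q, 0, sin q). Stiff hinge, mostly stays put. Near w = 1.78 the lip meets a sprung catch: press the front with 6 to 15 N till it clicks under. Shut, panel top 40, lip 43 mm up
- switch (a joint): angle of the test switch, rad: 0 to 0.25 off (start), 1.0 on (its stop). Toggle lever on a fixed grey block 70 x 50 mm, 25 mm high; pivot 22 mm above the bench, stays where it is left, about 1 N at the ball moves it
- switch_tip (a point): centre of the black ball, 26 mm across, 80 mm from the pivot at the top of the test switch's lever
- switch_base: grey block of the test switch; origin under its centre; the lever swings in its x-z plane, leaning to its -x when off and to its +x when on
- holder0: bystander, loose: black plastic lamp holder, 32 mm across and 32 mm high, standing; origin under its centre
- holder1: bystander, loose: another such lamp holder, 32 mm across and 32 mm high, standing; origin under its centre
- holder2: bystander, loose: another such lamp holder, 32 mm across and 32 mm high, standing; origin under its centre
- bulb0: bystander, loose: finished LED bulb, 64 mm tall, 32 mm wide, standing; origin under its centre
- tape: bystander, loose: roll of tape lying flat, 70 mm across, 18 mm high; origin under its centre
- driver: bystander, loose: screwdriver, 150 mm long, lying; origin midway under it
- fluxjar: bystander, loose: small jar, 40 mm across, 45 mm high; origin under its centre
Not all that is in view belongs to the job. Leave any blue or turquoise look-alike of the board_round alone.

How it is judged:
By the outcome, as a careful person would: the job done as asked, in the order asked, and still so for the second after the job is handed in, with the robot touching nothing.
Of board_round, board_square, board_oblong only 2 to 3 are there at a start; the rules pass over those that are not, and their reading is None.
At some moment in a run one of board_round, board_square, board_oblong may be knocked a few centimetres aside while the robot is not near it.
Once in a run the grip may slacken for a moment while it holds something.
It also fails if it takes over 210 s, if anything falls off the work surface, if the arm or the gripper's body presses on something with over 40 N, if the wrist force passes 120 N, or if a joint passes its speed limit or range.

### The arm

A 6-joint arm with a two-finger parallel gripper is mounted at the origin on the work surface. World frame = base frame: x ahead of the robot, y to its left, z up, the work surface at z = 0. Lengths are in m, angles in rad, forces in N, time in s.
With the tool pointing down it reaches from about 0.375 to 0.9 m from the base axis. Payload 3.1 kg.
Tool frame: the origin (TCP) lies at the very end of the fingers, on their centre line; the grasp point (between the pads) lies 19 mm behind it; z points along the fingers, y is the line along which they close (so a half turn about z gives the same grasp; the last joint's range is limited). The gripper opens to 85 mm and grips with 20 to 120 N. Pads are 22 mm wide; open, the fingers measure 114 mm over their backs; the gripper's body (76 mm by 85 mm) begins 54 mm behind the grasp point. The pads swing forward as they close: fully open they stand 13 mm farther back than shut.
Start: joints at [1, 0.527, 1.433, -0, 1.181, -0.178], TCP at [0.239, 0.578, 0.231] pointing down, gripper open.
Joint ranges: [-3.08, 3.08], [-0.75, 2.2], [0.22, 2.44], [-1.43, 4.57], [0, 2.65], [-2.85, 2.85]. Speed limits (rad/s): [2.79, 2.79, 3.14, 3.14, 3.14, 3.14].

### API

Orientations are given as a unit quaternion [x, y, z, w].
In Python, from station import manip, vision gives the robot as it stands.
- The arm moves only by the tool drive_tool, never from a script. Its argument "deltas" is a list that holds one entry, the list of rows, each a list of 4 numbers: the shift along the tool's x, y, z in mm, then the turn about the tool's z in rad. A call has 1 to 5 rows; each row is the pose to reach, as a shift and turn from the pose commanded when the call began, along the tool's axes at that moment; what a row does not reach only later rows make up. A row lasts 1/12 s, in which the tool goes at most 41.7 mm and 7.16 degrees, less where a joint would pass 70% of its speed; a pose out of reach is approached as far as the arm can. A call with a gripper value outside its range is refused whole. "jaw" is the finger opening in mm, from 0 to 85.4, set as the call begins (left out, the last holds). The fingers move at their own pace and stop on an object; "force" is the grip in N (left out, the last holds). Time passes only in rows, so rows that repeat a pose let the fingers close. It gives the time, the measured TCP pose, the force, the opening and the grip force at its end, in the units of the state.
- manip.sense(): the state, without advancing time (a new reading comes with each control period).
- vision.snapshot(name): name is "scene" or "top" or "wrist"; returns the picture (384x512x3 uint8, red, green, blue); there is no depth.
- vision.camera_model(name): a dict with "camera_matrix" (3x3 intrinsics, pixels), "rvec" (rotation vector, rad) and "tvec" (3), from world to camera coordinates, as OpenCV has them. Camera axes: x right, y down, z forward; pixel columns grow to the right and rows downward; lengths in m; the calibration is good to about 2 mm. A picture is of the moment at which its call begins: read the wrist's pose just before it. camera_model takes no time and is no camera call; for the wrist camera it gives the pose at the moment of the call.
- manip.sign_off(): hands the job in; it is judged then, once.
The state is a dict: "t": time; "q": joint angles; "qd": joint speeds; "tau": joint torques, N m; "tcp_pos": TCP position; "tool_rot": TCP orientation; "force": force on the tool from outside, world axes, zero at the start; "ft_torque": the same for the moment, N m; "finger_gap": opening from 0.0 (shut) to 1.0 (fully open); "gripper_force": force on a finger pad.
Only numpy, scipy, OpenCV 4.12 (cv2) and the standard library are available. Lean on these libraries where they do the work, as an engineer would, in place of code of your own. Each camera call takes 0.05 s, during which the arm holds its last target. There are 200 camera calls.

## Working session

There is one attempt and no reset: what is moved stays moved. The work goes in short steps, Python scripts to look and compute and a tool call to move; the robot and the scene stay as the last step left them, time stands still between calls to the robot, and variables do not carry over. Pictures are saved under pics/ and viewed, at most 14 in all, crops included, and the job is handed in when it is done.

Besides the shell and the picture viewer there is one more tool, called after "Emit:" by a JSON object that holds its "op" and its "data", one argument or row to a line. drive_tool: Moves the arm, as the interface text tells. Its arguments: {"type":"object","properties":{"deltas":{"type":"array"},"jaw":{"type":"number"},"force":{"type":"number"}},"required":["deltas"]}

```bash
ls; mkdir -p pics
cat > h.py <<'E'
import numpy as np, cv2
from scipy.spatial.transform import Rotation as R
from station import manip, vision
def snap(cam,name):
    im=vision.snapshot(cam); cv2.imwrite(f'pics/{name}.png',im[:,:,::-1]); return im
def ray(cam,uv,z,m=None):
    m=m or vision.camera_model(cam); K=np.array(m['camera_matrix']);Rm=cv2.Rodrigues(np.array(m['rvec'],float))[0];t=np.array(m['tvec'],float).ravel()
    d=Rm.T@np.linalg.solve(K,[uv[0],uv[1],1]); c=-Rm.T@t
    return c+d*(z-c[2])/d[2]
def proj(cam,P):
    m=vision.camera_model(cam)
    return cv2.projectPoints(np.array(P,float).reshape(-1,1,3),np.array(m['rvec'],float),np.array(m['tvec'],float),np.array(m['camera_matrix'],float),None)[0].reshape(-1,2)
E
python3 - <<'E'
from h import *
for c in ('top','scene'):
    im=snap(c,c+'0'); m=vision.camera_model(c); print(c,m)
    cv2.imwrite(f'pics/{c}0b.png',cv2.resize(im[:,:,::-1],(800,600),interpolation=cv2.INTER_CUBIC))
s=manip.sense();print(s)
E
```

```text
pics
top {'camera_matrix': array([[370.7573765 ,   0.        , 256.29085229],
       [  0.        , 370.7573765 , 186.60421079],
       [  0.        ,   0.        ,   1.        ]]), 'rvec': array([ 2.12924764, -2.13003947,  0.20565615]), 'tvec': array([0.03402017, 0.50515237, 1.02686236])}
scene {'camera_matrix': array([[489.54131379,   0.        , 248.35202339],
       [  0.        , 489.54131379, 190.36047204],
       [  0.        ,   0.        ,   1.        ]]), 'rvec': array([ 2.21104035,  0.56158103, -0.27179397]), 'tvec': array([-0.49907315, -0.05778126,  1.41216535])}
{'t': 0.1, 'q': array([ 1.00050848e+00,  5.28384295e-01,  1.43381540e+00, -2.94222250e-05,
        1.18142475e+00, -1.78482092e-01]), 'qd': array([-0.00105178, -0.00362157, -0.00401487, -0.00233558,  0.00013309,
        0.00011536]), 'tau': array([ 2.28166837e-04, -4.43305171e+01, -1.78588164e+01, -1.56566448e-04,
        3.84471830e-03, -1.33411848e-05]), 'tcp_pos': array([0.2382614 , 0.57707392, 0.23041156]), 'tool_rot': array([ 1.94646628e-01,  9.80872906e-01, -9.50499974e-04, -3.58850312e-04]), 'force': array([ 0.2940754 , -0.59754124, -0.58800794]), 'ft_torque': array([ 0.00925708,  0.02522936, -0.00529847]), 'gripper_force': 0.0, 'finger_gap': 1.0023353582563004}
```

View pics/top0b.png

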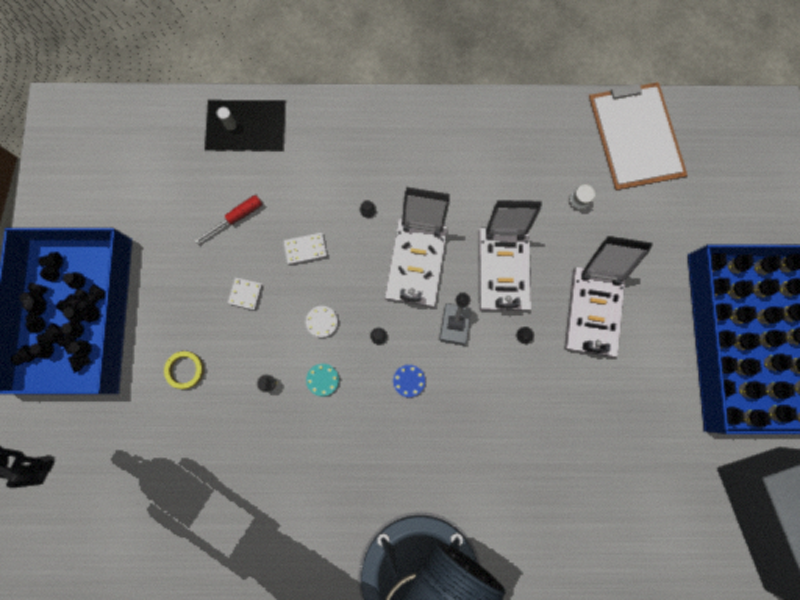

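View pics/scene0b.png

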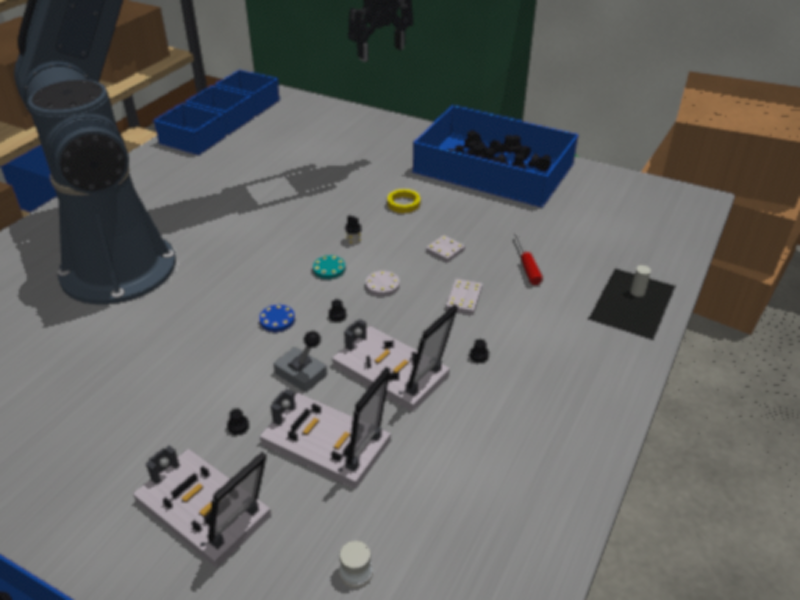

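Run:
```python
from h import *
im=cv2.imread('pics/top0.png')
cv2.imwrite('pics/n0.png',cv2.resize(im[115:235,240:420],(792,528),interpolation=cv2.INTER_CUBIC)) # x4.4
cv2.imwrite('pics/b0.png',cv2.resize(im[145:220,140:230],(720,600),interpolation=cv2.INTER_CUBIC)) # x8
```

```text
(no output)
```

View pics/n0.png

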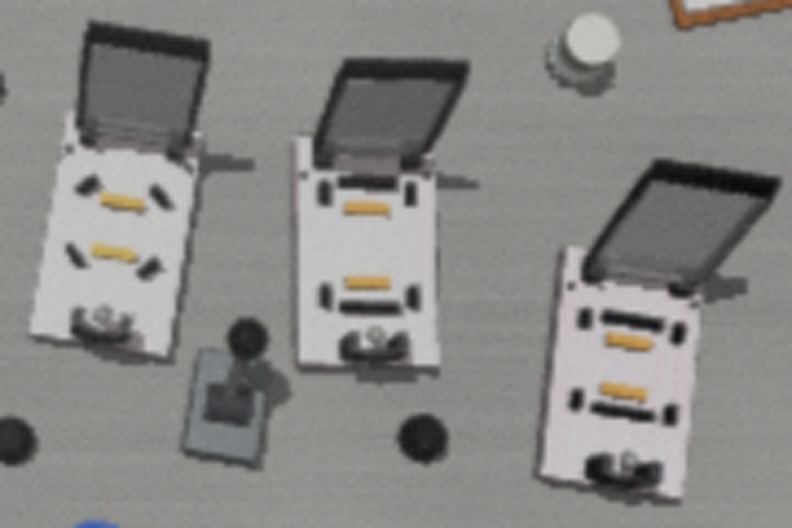

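View pics/b0.png

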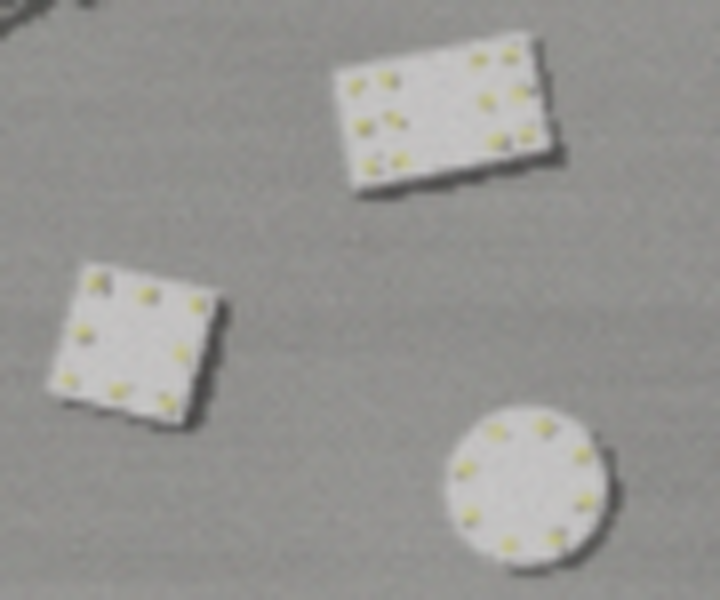

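```bash
cat >> h.py <<'E'
from scipy.optimize import least_squares
def fit(cam,P,uv,x0):
    P=np.array(P,float)/1000; uv=np.array(uv,float)
    def W(p):
        c,s=np.cos(p[2]),np.sin(p[2]); return np.c_[p[0]+c*P[:,0]-s*P[:,1],p[1]+s*P[:,0]+c*P[:,1],P[:,2]]
    m=vision.camera_model(cam)
    f=lambda p:(cv2.projectPoints(W(p).reshape(-1,1,3),np.array(m['rvec'],float),np.array(m['tvec'],float),np.array(m['camera_matrix'],float),None)[0].reshape(-1,2)-uv).ravel()
    r=least_squares(f,x0,x_scale=[.01,.01,.1]); return r.x,r.fun.reshape(-1,2).round(1).tolist()
E
python3 - <<'E'
from h import *
m=vision.camera_model('top');Rm=cv2.Rodrigues(m['rvec'])[0];print(-Rm.T@m['tvec'],Rm.round(2).tolist())
N=lambda p:((np.array(p)+.5)/4.4-.5+[240,115])
B=lambda p:((np.array(p)+.5)/8-.5+[140,145])
def nest(l,uv): return fit('top',[(l,0,25),(-l,0,25),(-82,48,20),(-82,-48,20)],N(uv),[.6,0,0])
print('round',nest(18,[(122,203),(115,253),(32,333),(170,357)]))
print('obl',nest(26,[(367,209),(368,283),(298,364),(440,369)]))
print('sq',nest(17,[(629,342),(624,391),(538,475),(682,498)]))
# boards, top face z=12
print('bsq',fit('top',[(26,26,12),(26,-26,12),(-26,-26,12),(-26,26,12)],B([(84,262),(220,294),(186,426),(48,390)]),[.6,.3,0]))
print('bob',fit('top',[(38,24,12),(38,-24,12),(-38,-24,12),(-38,24,12)],B([(333,72),(533,32),(552,150),(354,189)])[[1,2,3,0]],[.6,.3,-1.3]))
print('br',ray('top',B((527,486)),.012))
print('sw base',ray('top',N((224,407)),.025), 'ball(z.09)',ray('top',N((247,340)),.095))
for n,p,z in [('tape',(183*.64,370*.64),.018),('h266',(266*.64,383*.64),.03),('h378',(378*.64,336*.64),.03),('h525',(525*.64,335*.64),.03),('h368',(368*.64,209*.64),.03),('jar',(583*.64,198*.64),.045)]: print(n,ray('top',p,z).round(3))
E
```

```text
[0.30967102 0.04389029 1.10134468] [[-0.0, -1.0, 0.01], [-0.98, -0.0, -0.18], [0.18, -0.01, -0.98]]
round (array([ 0.57105809,  0.00250046, -0.15946091]), [[0.3, -0.3], [0.0, -0.1], [-0.5, 0.4], [0.2, 0.0]])
obl (array([ 0.55811086, -0.16617637, -0.02044664]), [[0.1, -0.1], [0.1, 0.1], [-0.2, 0.2], [-0.1, -0.2]])
sq (array([ 0.47599161, -0.33640387, -0.17057644]), [[-0.0, -0.2], [-0.1, -0.1], [0.1, -0.0], [0.0, 0.3]])
bsq (array([ 0.50895222,  0.33120927, -0.2279765 ]), [[0.3, -0.2], [0.1, -0.3], [-0.4, -0.1], [-0.0, 0.5]])
bob (array([ 0.59830675,  0.21903781, -1.36995328]), [[-0.3, -0.1], [0.2, 0.2], [0.0, 0.2], [0.0, -0.3]])
br [0.45517653 0.1839457  0.012     ]
sw base [ 0.44813541 -0.06643529  0.025     ] ball(z.09) [ 0.48137931 -0.0744435   0.095     ]
tape [0.363 0.436 0.018]
h266 [0.338 0.279 0.03 ]
h378 [0.424 0.075 0.03 ]
h525 [ 0.426 -0.198  0.03 ]
h368 [0.67  0.096 0.03 ]
jar [ 0.688 -0.316  0.045]
```

```bash
cat >> h.py <<'E'
def pose():
    s=manip.sense(); x=R.from_quat(s['tool_rot']).apply([1,0,0]); return np.r_[s['tcp_pos'],np.arctan2(x[1],x[0])],s
def stat():
    p,s=pose(); print('t%.1f'%s['t'],'pos',(p[:3]*1000).round(1),'psi %.3f'%p[3],'F',s['force'].round(1),'gap%.1f'%(s['finger_gap']*85.4),'gf%.1f'%s['gripper_force'],'q',s['q'].round(2)); return p
def plan(*wps,start=None):
    """waypoints x,y,z (m), psi; prints tool-frame deltas, one line a call"""
    p=stat() if start is None else np.array(start,float)
    for w in wps:
        w=np.array(w,float); d=w[:3]-p[:3]; dp=(w[3]-p[3]+np.pi)%(2*np.pi)-np.pi
        n=int(max(np.ceil(np.linalg.norm(d)/.2),np.ceil(abs(dp)/.6),1))
        for i in range(n):
            ps=p[3]; c,s=np.cos(ps),np.sin(ps); e=d/n
            print([round(v,1) for v in (1000*(c*e[0]+s*e[1]),1000*(s*e[0]-c*e[1]),-1000*e[2])]+[round(-dp/n,3)]); p=p+np.r_[e,dp/n]
E
python3 - <<'E'
from h import *
plan((.455,.184,.2,2.982))
m=vision.camera_model('wrist');Rm=cv2.Rodrigues(np.array(m['rvec'],float))[0];c=-Rm.T@np.array(m['tvec']).ravel()
s=manip.sense();T=R.from_quat(s['tool_rot']).as_matrix()
print('cam in tool',T.T@(c-s['tcp_pos']),(T.T@Rm.T).round(2).tolist(),m['camera_matrix'])
E
```

```text
t0.1 pos [238.3 577.1 230.4] psi 2.750 F [ 0.3 -0.6 -0.6] gap85.6 gf0.0 q [ 1.    0.53  1.43 -0.    1.18 -0.18]
[np.float64(-116.8), np.float64(-93.5), np.float64(10.1), np.float64(-0.077)]
[np.float64(-109.2), np.float64(-102.3), np.float64(10.1), np.float64(-0.077)]
[np.float64(-101.0), np.float64(-110.4), np.float64(10.1), np.float64(-0.077)]
cam in tool [ 0.0826175  -0.00163542 -0.14289245] [[-0.0, -0.95, -0.32], [1.0, -0.0, -0.0], [0.0, -0.32, 0.95]] [[325.80545666   0.         258.01726181]
 [  0.         325.80545666 190.80825263]
 [  0.           0.           1.        ]]
```

Emit:
{"op": "drive_tool", "data": {
  "deltas": [
    [[-116.8, -93.5, 10, -0.077], [-116.8, -93.5, 10, -0.077], [-116.8, -93.5, 10, -0.077], [-116.8, -93.5, 10, -0.077], [-116.8, -93.5, 10, -0.077]]
  ],
  "jaw": 85,
  "force": 60
}}

```text
t: 0.52
tcp_pos: [0.312, 0.4422, 0.2204]
tool_rot: [0.159, 0.987, -0.002, -0.001]
force: [-1.0, -0.6, -0.2]
finger_gap: 0.997
gripper_force: 0.0
```

Emit:
{"op": "drive_tool", "data": {
  "deltas": [
    [[-109.2, -102.3, 10, -0.077], [-109.2, -102.3, 10, -0.077], [-109.2, -102.3, 10, -0.077], [-109.2, -102.3, 10, -0.077], [-109.2, -102.3, 10, -0.077]]
  ]
}}

```text
t: 0.93
tcp_pos: [0.3849, 0.3125, 0.2108]
tool_rot: [0.121, 0.993, -0.001, -0.0]
force: [-0.3, 0.3, -0.2]
finger_gap: 0.994
gripper_force: 0.0
```

Emit:
{"op": "drive_tool", "data": {
  "deltas": [
    [[-101, -110.4, 10, -0.077], [-101, -110.4, 10, -0.077], [-101, -110.4, 10, -0.077], [-101, -110.4, 10, -0.077], [-101, -110.4, 10, -0.077]]
  ]
}}

```text
t: 1.35
tcp_pos: [0.4581, 0.182, 0.2011]
tool_rot: [0.082, 0.997, -0.0, 0.001]
force: [0.3, -0.6, -0.2]
finger_gap: 0.995
gripper_force: 0.0
```

Run:
```python
from h import *
stat(); im=snap('wrist','w1'); print(proj('wrist',[[.4552,.1839,.012]]))
```

```text
t1.4 pos [458.1 182.  201.1] psi 2.976 F [ 0.3 -0.6 -0.2] gap84.9 gf0.0 q [ 0.15  0.39  1.79 -0.    0.95 -1.25]
[[259.64990684 162.62677548]]
```

View pics/w1.png

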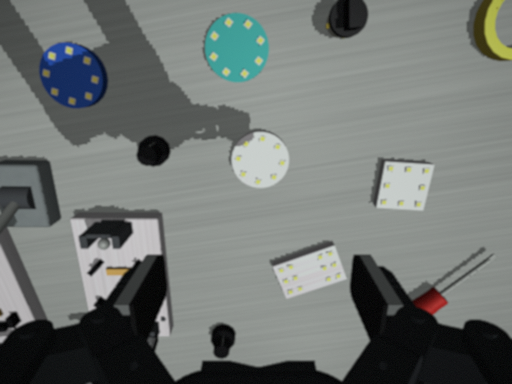

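Run:
```python
from h import *
im=cv2.imread('pics/w1.png');g=im.astype(int);m=((g.min(2)>170)).astype(np.uint8)
n,l,st,ce=cv2.connectedComponentsWithStats(m)
for i in range(1,n):
    if st[i,4]>800: print(st[i],ce[i],ray('wrist',ce[i],.012))
```

```text
[ 232  132   57   56 2242] [260.7778769  160.63871543] [0.45329313 0.18540655 0.012     ]
[ 377  162   57   49 1943] [404.60319094 185.87339166] [0.505877   0.33288001 0.012     ]
[  71  220   89   90 2964] [113.96423752 255.78137652] [5.36458621e-01 1.14849209e-04 1.20000000e-02]
[ 274  246   72   53 1986] [310.14551863 272.11581067] [0.59530527 0.22102493 0.012     ]
[   0  249   32   75 1030] [ 10.6223301  292.64466019] [ 0.56444891 -0.13785306  0.012     ]
```

Run:
```python
from h import *
plan((.4542,.1847,.05,2.982),(.4542,.1847,-.002,2.982))
```

```text
t1.4 pos [456.5 183.7 201.1] psi 2.977 F [-0.2  0.3  0.6] gap84.7 gf0.0 q [ 0.15  0.39  1.79  0.    0.95 -1.25]
[np.float64(2.4), np.float64(0.6), np.float64(151.1), np.float64(-0.005)]
[np.float64(0.0), np.float64(0.0), np.float64(52.0), np.float64(-0.0)]
```

Emit:
{"op": "drive_tool", "data": {
  "deltas": [
    [[1.4, 0.3, 151, -0.005], [1.4, 0.3, 151, -0.005], [1.4, 0.3, 151, -0.005], [1.4, 0.3, 151, -0.005], [1.4, 0.3, 151, -0.005]]
  ]
}}

```text
t: 1.82
tcp_pos: [0.4494, 0.186, 0.0458]
tool_rot: [0.077, 0.997, -0.001, -0.005]
force: [-0.9, -0.1, -0.4]
finger_gap: 0.995
gripper_force: 0.0
```

Emit:
{"op": "drive_tool", "data": {
  "deltas": [
    [[0, 0, 30, 0], [0, 0, 45, 0], [0, 0, 51, 0], [0, 0, 51, 0], [0, 0, 51, 0]]
  ]
}}

```text
t: 2.23
tcp_pos: [0.4544, 0.1858, 0.0004]
tool_rot: [0.077, 0.997, 0.0, 0.001]
force: [-0.5, 0.1, -0.2]
finger_gap: 0.99
gripper_force: 0.0
```

Emit:
{"op": "drive_tool", "data": {
  "deltas": [
    [[0, 0, 0, 0], [0, 0, 0, 0], [0, 0, 0, 0], [0, 0, 0, 0], [0, 0, 0, 0]]
  ],
  "jaw": 45,
  "force": 60
}}

```text
t: 2.65
tcp_pos: [0.4547, 0.1853, 0.0014]
tool_rot: [0.078, 0.997, 0.0, 0.001]
force: [-0.7, 0.6, 9.6]
finger_gap: 0.668
gripper_force: 61.4
```

Emit:
{"op": "drive_tool", "data": {
  "deltas": [
    [[0, 0, 0, 0], [0, 0, 0, 0], [0, 0, 0, 0], [0, 0, 0, 0], [0, 0, 0, 0]]
  ]
}}

```text
t: 3.07
tcp_pos: [0.4547, 0.1853, 0.0013]
tool_rot: [0.078, 0.997, 0.0, 0.001]
force: [-1.2, 0.9, 10.6]
finger_gap: 0.666
gripper_force: 61.5
```

Run:
```python
from h import *
stat()
```

```text
t3.1 pos [454.7 185.3   1.3] psi 2.986 F [-1.2  0.9 10.6] gap56.9 gf61.5 q [ 0.16  0.76  1.92  0.    0.46 -1.26]
```

Emit:
{"op": "drive_tool", "data": {
  "deltas": [
    [[0, 0, -20, 0], [0, 0, -60, 0], [0, 0, -100, 0], [0, 0, -130, 0], [0, 0, -130, 0]]
  ]
}}

```text
t: 3.48
tcp_pos: [0.4576, 0.1857, 0.1354]
tool_rot: [0.078, 0.997, 0.002, 0.006]
force: [-0.1, 0.1, -0.9]
finger_gap: 0.67
gripper_force: 64.3
```

Run:
```python
from h import *
plan((.571,.0025,.13,2.982))
```

```text
t3.5 pos [457.6 185.7 135.4] psi 2.986 F [-0.1  0.1 -0.9] gap57.2 gf64.3 q [ 0.16  0.5   1.86  0.    0.77 -1.26]
[np.float64(-70.2), np.float64(-81.7), np.float64(2.7), np.float64(0.002)]
[np.float64(-70.4), np.float64(-81.6), np.float64(2.7), np.float64(0.002)]
```

Emit:
{"op": "drive_tool", "data": {
  "deltas": [
    [[-71.7, -81.3, 0, 0.002], [-71.7, -81.3, 0, 0.002], [-71.7, -81.3, 0, 0.002], [-71.7, -81.3, 0, 0.002], [-71.7, -81.3, 0, 0.002]]
  ]
}}

```text
t: 3.9
tcp_pos: [0.5123, 0.0923, 0.1291]
tool_rot: [0.08, 0.997, 0.0, -0.0]
force: [0.1, 0.9, -0.8]
finger_gap: 0.666
gripper_force: 64.4
```

Emit:
{"op": "drive_tool", "data": {
  "deltas": [
    [[-71.7, -81.3, 0, 0.002], [-71.7, -81.3, 0, 0.002], [-71.7, -81.3, 0, 0.002], [-71.7, -81.3, 0, 0.002], [-71.7, -81.3, 0, 0.002]]
  ]
}}

```text
t: 4.32
tcp_pos: [0.5693, 0.0021, 0.1287]
tool_rot: [0.081, 0.997, 0.0, -0.001]
force: [-0.8, 0.7, -0.6]
finger_gap: 0.668
gripper_force: 64.4
```

Emit:
{"op": "drive_tool", "data": {
  "deltas": [
    [[0, 0, 0, 0], [0, 0, 0, 0], [0, 0, 0, 0], [0, 0, 0, 0]]
  ]
}}

```text
t: 4.65
tcp_pos: [0.5692, 0.0033, 0.1293]
tool_rot: [0.079, 0.997, 0.0, -0.0]
force: [-0.6, 0.1, -0.7]
finger_gap: 0.666
gripper_force: 64.4
```

Run:
```python
from h import *
stat(); im=snap('wrist','w2'); stat()
print(proj('wrist',[[.571,.0025,.02]]))
cv2.imwrite('pics/w2b.png',cv2.resize(im[:,:,::-1][100:384,100:420],None,fx=2.1,fy=2.1,interpolation=cv2.INTER_CUBIC))
```

```text
t4.7 pos [569.2   3.3 129.3] psi 2.983 F [-0.6  0.1 -0.7] gap56.9 gf64.4 q [-0.19  0.59  1.67  0.    0.89 -1.6 ]
t4.7 pos [569.5   3.  129.3] psi 2.983 F [ 0.9 -0.5 -1.3] gap56.9 gf64.4 q [-0.19  0.59  1.67  0.    0.89 -1.6 ]
[[259.85487872 189.60801748]]
```

View pics/w2b.png

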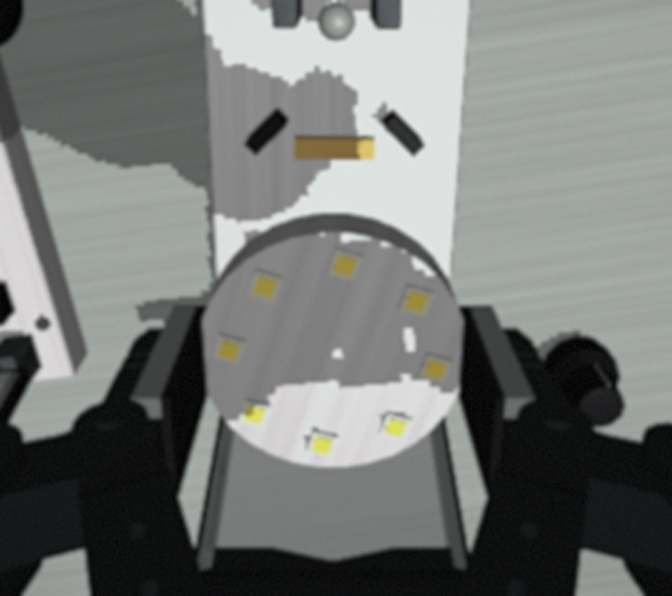

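Run:
```python
from h import *
o=lambda u,v:((u+.5)/2.1-.5+100,(v+.5)/2.1-.5+100)
p=stat()
def nf(P,n): # into frame n (x,y,yaw)
    d=np.array(P[:2])-n[:2];c,s=np.cos(n[2]),np.sin(n[2]);return np.round(1000*np.array([c*d[0]+s*d[1],-s*d[0]+c*d[1]]),1)
n=(.571,.0025,-.159)
for h in (.009,.012): 
  for uv in [(333,345),(333,349),(203,345),(463,345),(333,467)]: print('board in nestframe',h,nf(ray('wrist',o(*uv),p[2]+h),n))
print('tcp',nf(p,n))
print('lifter',nf(ray('wrist',o(335,150),.025),n),'ribs',nf(ray('wrist',o(267,131),.032),n),nf(ray('wrist',o(402,131),.032),n),'catch',nf(ray('wrist',o(337,22),.05),n))
print('edges',[nf(ray('wrist',o(*q),.02),n) for q in [(212,250),(455,250),(206,60),(467,60)]])
```

```text
t4.7 pos [569.5   3.  129.3] psi 2.983 F [ 0.9 -0.5 -1.3] gap56.9 gf64.4 q [-0.19  0.59  1.67  0.    0.89 -1.6 ]
board in nestframe 0.009 [-2.8 -1.4]
board in nestframe 0.009 [-1.7 -1.4]
board in nestframe 0.009 [ -2.8 -30.5]
board in nestframe 0.009 [-2.8 27.7]
board in nestframe 0.009 [30.6 -1.3]
board in nestframe 0.012 [-4.6 -1.4]
board in nestframe 0.012 [-3.6 -1.4]
board in nestframe 0.012 [ -4.6 -29.8]
board in nestframe 0.012 [-4.6 27.1]
board in nestframe 0.012 [28.  -1.3]
tcp [-1.6  0.3]
lifter [-16.9  -0.5] ribs [-25.9 -25.1] [-26.   23.6] catch [-65.7  -0.1]
edges [array([ 25.9, -49.8]), array([25.9, 47.7]), array([-49.6, -47.7]), array([-49.7,  47.7])]
```

Emit:
{"op": "drive_tool", "data": {
  "deltas": [
    [[-2.5, 0.3, 30, 0], [-2.5, 0.3, 60, 0], [-2.5, 0.3, 80, 0], [-2.5, 0.3, 91, 0], [-2.5, 0.3, 91, 0]]
  ]
}}

```text
t: 5.12
tcp_pos: [0.5707, 0.0025, 0.036]
tool_rot: [0.08, 0.997, 0.0, -0.003]
force: [0.2, 0.4, -0.1]
finger_gap: 0.666
gripper_force: 64.4
```

Emit:
{"op": "drive_tool", "data": {
  "deltas": [
    [[0, 0, 0, 0], [0, 0, 0, 0]]
  ]
}}

```text
t: 5.28
tcp_pos: [0.5736, 0.0018, 0.0394]
tool_rot: [0.08, 0.997, -0.0, 0.001]
force: [0.9, -0.3, -0.4]
finger_gap: 0.664
gripper_force: 64.4
```

Run:
```python
from h import *
stat(); im=snap('wrist','w3'); stat()
cv2.imwrite('pics/w3b.png',cv2.resize(im[:,:,::-1][190:384,130:390],None,fx=3,fy=3,interpolation=cv2.INTER_CUBIC))
```

```text
t5.3 pos [573.6   1.8  39.4] psi 2.982 F [ 0.9 -0.3 -0.4] gap56.7 gf64.4 q [-0.19  0.74  1.7  -0.    0.7  -1.6 ]
t5.3 pos [573.8   1.7  39.7] psi 2.982 F [-0.7  0.9 -0.9] gap56.9 gf64.4 q [-0.19  0.74  1.7   0.    0.7  -1.6 ]
```

View pics/w3b.png

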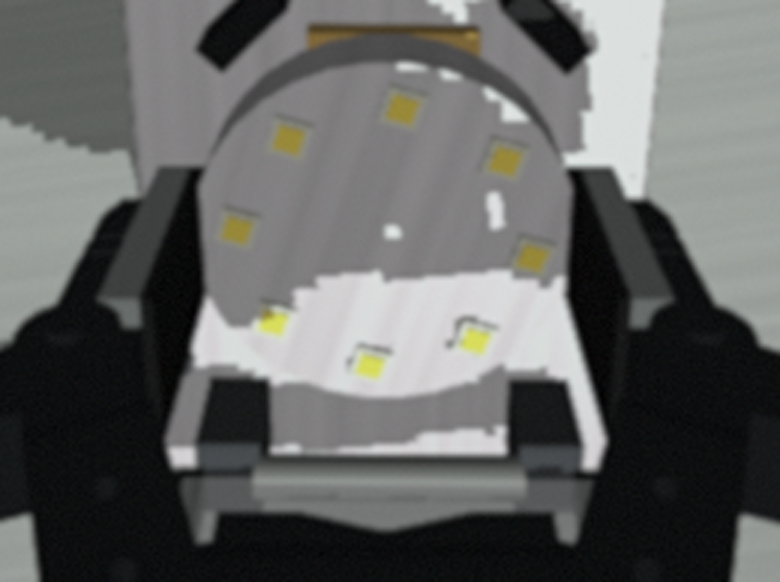

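```bash
cat >> h.py <<'E'
def nf(P,n):
    d=np.array(P[:2])-n[:2];c,s=np.cos(n[2]),np.sin(n[2]);return np.round(1000*np.array([c*d[0]+s*d[1],-s*d[0]+c*d[1]]),1)
E
python3 - <<'E'
from h import *
o=lambda u,v:((u+.5)/3-.5+130,(v+.5)/3-.5+190)
p=stat(); n=(.571,.0025,-.159)
L=[nf(ray('wrist',o(*q),.032),n) for q in [(220,70),(290,8)]]
Rr=[nf(ray('wrist',o(*q),.032),n) for q in [(568,73),(502,10)]]
print(L,Rr,'tcp',nf(p,n))
dl=np.dot(np.mean(L,0),[-1,-1])/2**.5; dr=np.dot(np.mean(Rr,0),[-1,1])/2**.5
print(dl,dr,'nest offset x,y',(-(dl+dr)/2+32.5)*2**.5, (dr-dl)/2**.5)
print('front bottom rim',nf(ray('wrist',o(388,38),p[2]-.0013),n),'front top rim',nf(ray('wrist',o(388,60),p[2]+.0107),n),'back top',nf(ray('wrist',o(388,397),p[2]+.0107),n))
print('lifter front edge',nf(ray('wrist',o(393,27),.025),n))
print('sides', [nf(ray('wrist',o(u,190),p[2]+.0107),n) for u in (200,572)])
E
```

```text
t5.3 pos [573.8   1.7  39.7] psi 2.982 F [-0.7  0.9 -0.9] gap56.9 gf64.4 q [-0.19  0.74  1.7   0.    0.7  -1.6 ]
[array([-17.3, -29.5]), array([-28.2, -17.5])] [array([-16.7,  28.4]), array([-27.9,  17. ])] tcp [ 2.9 -0.3]
32.703688629877824 31.819805153394636 nest offset x,y 0.33694077712559245 -0.6250000000000024
front bottom rim [-25.4  -1.6] front top rim [-26.6  -1.6] back top [33.6 -1.6]
lifter front edge [-22.3  -0.7]
sides [array([ -5.2, -30.3]), array([-5.2, 26.5])]
```

Emit:
{"op": "drive_tool", "data": {
  "deltas": [
    [[3.2, 0.8, 0, 0], [3.2, 0.8, 3, 0], [3.2, 0.8, 6, 0], [3.2, 0.8, 8, 0], [3.2, 0.8, 8, 0]]
  ]
}}

```text
t: 5.75
tcp_pos: [0.5693, 0.0032, 0.03]
tool_rot: [0.08, 0.997, 0.0, -0.0]
force: [0.7, 0.1, -0.3]
finger_gap: 0.669
gripper_force: 64.4
```

Emit:
{"op": "drive_tool", "data": {
  "deltas": [
    [[0, 0, 1, 0], [0, 0, 2, 0], [0, 0, 3, 0], [0, 0, 3, 0]]
  ]
}}

```text
t: 6.08
tcp_pos: [0.5695, 0.0031, 0.0271]
tool_rot: [0.08, 0.997, 0.0, -0.0]
force: [-0.9, 0.1, -0.7]
finger_gap: 0.662
gripper_force: 64.4
```

Emit:
{"op": "drive_tool", "data": {
  "deltas": [
    [[0, 0, 1, 0], [0, 0, 2, 0], [0, 0, 2, 0]]
  ]
}}

```text
t: 6.33
tcp_pos: [0.5696, 0.0032, 0.0257]
tool_rot: [0.08, 0.997, -0.0, 0.0]
force: [-0.8, 0.2, 3.1]
finger_gap: 0.673
gripper_force: 49.1
```

Emit:
{"op": "drive_tool", "data": {
  "deltas": [
    [[0, 0, 0, 0], [0, 0, 0, 0], [0, 0, 0, 0], [0, 0, 0, 0]]
  ],
  "jaw": 72
}}

```text
t: 6.67
tcp_pos: [0.5696, 0.0031, 0.0252]
tool_rot: [0.08, 0.997, -0.0, -0.0]
force: [-0.6, -0.8, 0.1]
finger_gap: 0.842
gripper_force: 0.0
```

Emit:
{"op": "drive_tool", "data": {
  "deltas": [
    [[0, 0, -10, 0], [0, 0, -25, 0], [0, 0, -35, 0], [0, 0, -35, 0]]
  ]
}}

```text
t: 7.0
tcp_pos: [0.5714, 0.0029, 0.0628]
tool_rot: [0.08, 0.997, -0.0, 0.002]
force: [0.5, 0.6, -0.3]
finger_gap: 0.841
gripper_force: 0.0
```

Emit:
{"op": "drive_tool", "data": {
  "deltas": [
    [[0, 0, 0, 0], [0, 0, 0, 0], [0, 0, 0, 0], [0, 0, 0, 0], [0, 0, 0, 0]]
  ],
  "jaw": 0
}}

```text
t: 7.42
tcp_pos: [0.5692, 0.0032, 0.0598]
tool_rot: [0.08, 0.997, 0.0, -0.001]
force: [-0.0, 0.1, 0.6]
finger_gap: 0.13
gripper_force: 0.0
```

Emit:
{"op": "drive_tool", "data": {
  "deltas": [
    [[0, 0, 0, 0], [0, 0, 5, 0], [0, 0, 10, 0], [0, 0, 14, 0], [0, 0, 18, 0]]
  ]
}}

```text
t: 7.83
tcp_pos: [0.5693, 0.0032, 0.0415]
tool_rot: [0.08, 0.997, 0.0, -0.0]
force: [-0.7, 0.4, -0.3]
finger_gap: -0.002
gripper_force: 0.0
```

Run:
```python
from h import *
p=stat(); print(nf(p,(.571,.0025,-.159)))
```

```text
t7.8 pos [569.3   3.2  41.5] psi 2.982 F [-0.7  0.4 -0.3] gap-0.2 gf0.0 q [-0.19  0.73  1.71 -0.    0.7  -1.6 ]
[-1.8  0.4]
```

Emit:
{"op": "drive_tool", "data": {
  "deltas": [
    [[-1.6, 0, 0, 0], [-1.6, 0, 2, 0], [-1.6, 0, 4, 0], [-1.6, 0, 5, 0]]
  ]
}}

```text
t: 8.17
tcp_pos: [0.5712, 0.0029, 0.0371]
tool_rot: [0.08, 0.997, -0.0, -0.0]
force: [-0.1, 0.3, 0.1]
finger_gap: 0.003
gripper_force: 0.0
```

Emit:
{"op": "drive_tool", "data": {
  "deltas": [
    [[0, 0, 1, 0], [0, 0, 2, 0], [0, 0, 2, 0]]
  ]
}}

```text
t: 8.42
tcp_pos: [0.5712, 0.0029, 0.0357]
tool_rot: [0.08, 0.997, -0.0, 0.0]
force: [-0.3, -0.3, 3.6]
finger_gap: -0.002
gripper_force: 1.6
```

Emit:
{"op": "drive_tool", "data": {
  "deltas": [
    [[0, 0, 1, 0], [0, 0, 2, 0], [0, 0, 2, 0]]
  ]
}}

```text
t: 8.67
tcp_pos: [0.5712, 0.0029, 0.0339]
tool_rot: [0.08, 0.997, -0.0, 0.0]
force: [-1.4, -0.7, 3.9]
finger_gap: -0.0
gripper_force: 2.3
```

Emit:
{"op": "drive_tool", "data": {
  "deltas": [
    [[0, 0, 0.5, 0], [0, 0, 1, 0], [0, 0, 1, 0]]
  ]
}}

```text
t: 8.92
tcp_pos: [0.5712, 0.0029, 0.0329]
tool_rot: [0.08, 0.997, -0.0, 0.0]
force: [-1.9, -0.1, 5.5]
finger_gap: -0.002
gripper_force: 2.6
```

Emit:
{"op": "drive_tool", "data": {
  "deltas": [
    [[0, 0, 0.5, 0], [0, 0, 1, 0], [0, 0, 1, 0], [0, 0, 1, 0]]
  ]
}}

```text
t: 9.25
tcp_pos: [0.5712, 0.0029, 0.0321]
tool_rot: [0.08, 0.997, -0.0, 0.0]
force: [-2.2, 0.4, 6.7]
finger_gap: -0.0
gripper_force: 3.3
```

Emit:
{"op": "drive_tool", "data": {
  "deltas": [
    [[0, 0, 0.5, 0], [0, 0, 0.5, 0], [0, 0, 0.5, 0]]
  ]
}}

```text
t: 9.5
tcp_pos: [0.5712, 0.0029, 0.0321]
tool_rot: [0.08, 0.997, -0.0, 0.0]
force: [-3.0, 0.8, 9.7]
finger_gap: -0.001
gripper_force: 4.9
```

Emit:
{"op": "drive_tool", "data": {
  "deltas": [
    [[0, 0, 0.5, 0], [0, 0, 0.8, 0], [0, 0, 0.8, 0], [0, 0, 0.8, 0]]
  ]
}}

```text
t: 9.83
tcp_pos: [0.5712, 0.0029, 0.032]
tool_rot: [0.08, 0.997, -0.0, 0.0]
force: [-3.3, 1.5, 15.3]
finger_gap: -0.003
gripper_force: 7.5
```

Emit:
{"op": "drive_tool", "data": {
  "deltas": [
    [[0, 0, -15, 0], [0, 0, -50, 0], [0, 0, -90, 0], [0, 0, -120, 0], [0, 0, -120, 0]]
  ]
}}

```text
t: 10.25
tcp_pos: [0.5755, 0.0022, 0.1562]
tool_rot: [0.08, 0.997, -0.001, 0.007]
force: [0.5, 0.7, -0.4]
finger_gap: 0.004
gripper_force: 0.0
```

Emit:
{"op": "drive_tool", "data": {
  "deltas": [
    [[0, 0, 0, 0], [0, 0, 0, 0], [0, 0, 0, 0], [0, 0, 0, 0]]
  ],
  "jaw": 85
}}

```text
t: 10.58
tcp_pos: [0.5699, 0.0031, 0.1482]
tool_rot: [0.08, 0.997, 0.0, -0.002]
force: [0.2, -0.4, -0.0]
finger_gap: 0.565
gripper_force: 0.0
```

Run:
```python
from h import *
im=snap('wrist','w4'); t=snap('top','t4')
a=cv2.resize(im[:,:,::-1][150:330,160:360],None,fx=2,fy=2,interpolation=cv2.INTER_CUBIC)
b=cv2.resize(t[:,:,::-1][140:220,140:310],None,fx=4,fy=4,interpolation=cv2.INTER_CUBIC)
w=max(a.shape[1],b.shape[1]); c=np.zeros((0,0))
a=cv2.resize(im[:,:,::-1][150:330,150:362],None,fx=1.5,fy=1.5,interpolation=cv2.INTER_CUBIC)
out=np.zeros((a.shape[0]+b.shape[0],w,3),np.uint8);out[:a.shape[0],:a.shape[1]]=a;out[a.shape[0]:,:b.shape[1]]=b
print(out.shape);cv2.imwrite('pics/c4.png',out)
```

```text
(590, 680, 3)
```

View pics/c4.png

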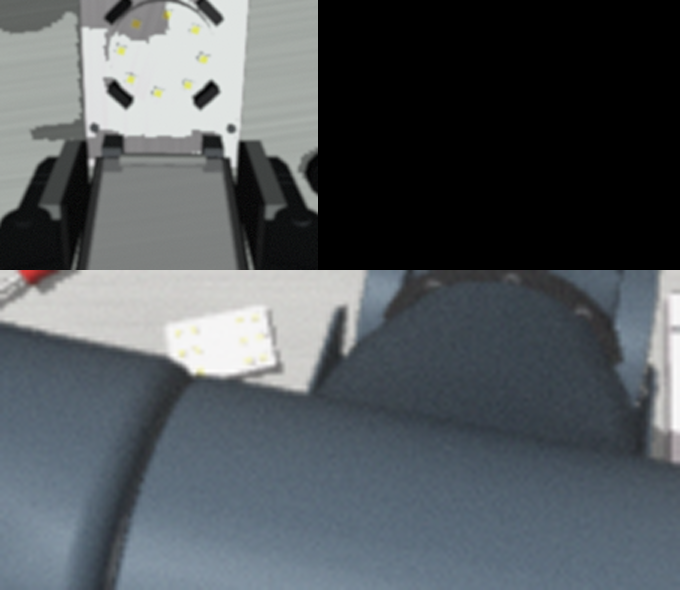

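```bash
cat >> h.py <<'E'
def boards(name):
    m=vision.camera_model('wrist'); p,_=pose(); im=snap('wrist',name)
    g=cv2.GaussianBlur(im,(3,3),0).astype(int); k=(g.min(2)>170).astype(np.uint8)
    k=cv2.morphologyEx(k,cv2.MORPH_CLOSE,np.ones((7,7)))
    for c in cv2.findContours(k,cv2.RETR_EXTERNAL,cv2.CHAIN_APPROX_NONE)[0]:
        if cv2.contourArea(c)<1000: continue
        w=np.array([ray('wrist',q[0],.012,m)[:2] for q in c],np.float32)*1000
        print('minrect mm',cv2.minAreaRect(w),'area mm2 %.0f'%cv2.contourArea(w))
E
python3 - <<'E'
from h import *
plan((.505,.332,.2,2.914))
E
```

```text
t10.7 pos [570.3   3.  148.5] psi 2.982 F [0.3 0.4 0. ] gap62.8 gf0.0 q [-0.19  0.56  1.65 -0.    0.93 -1.6 ]
[np.float64(58.4), np.float64(157.2), np.float64(-25.7), np.float64(0.034)]
[np.float64(63.7), np.float64(155.1), np.float64(-25.7), np.float64(0.034)]
```

Emit:
{"op": "drive_tool", "data": {
  "deltas": [
    [[0, 0, -25, 0], [58, 157, -26, 0.034], [58, 157, -26, 0.034], [58, 157, -26, 0.034], [58, 157, -26, 0.034]]
  ],
  "jaw": 85
}}

```text
t: 11.1
tcp_pos: [0.5383, 0.1676, 0.1754]
tool_rot: [0.097, 0.995, -0.0, -0.001]
force: [0.9, 0.0, 0.0]
finger_gap: 0.997
gripper_force: 0.0
```

Emit:
{"op": "drive_tool", "data": {
  "deltas": [
    [[64, 155, -26, 0.034], [64, 155, -26, 0.034], [64, 155, -26, 0.034], [64, 155, -26, 0.034], [64, 155, -26, 0.034]]
  ]
}}

```text
t: 11.52
tcp_pos: [0.5045, 0.3377, 0.2026]
tool_rot: [0.111, 0.994, 0.002, 0.001]
force: [1.2, -0.4, 0.4]
finger_gap: 0.992
gripper_force: 0.0
```

Emit:
{"op": "drive_tool", "data": {
  "deltas": [
    [[0, 0, 0, 0], [0, 0, 0, 0], [0, 0, 0, 0], [0, 0, 0, 0]]
  ]
}}

```text
t: 11.85
tcp_pos: [0.5063, 0.3291, 0.2013]
tool_rot: [0.115, 0.993, -0.001, -0.001]
force: [-0.5, 0.1, -0.4]
finger_gap: 0.996
gripper_force: 0.0
```

Run:
```python
from h import *
stat(); boards('w5')
```

```text
t11.8 pos [506.3 329.1 201.3] psi 2.912 F [-0.5  0.1 -0.4] gap85.0 gf0.0 q [ 0.39  0.53  1.52 -0.    1.09 -0.95]
minrect mm ((598.1822509765625, 219.03216552734375), (47.26874923706055, 72.64482879638672), 12.050811767578125) area mm2 2839
minrect mm ((572.3357543945312, 28.692398071289062), (56.17223358154297, 146.18060302734375), 62.546592712402344) area mm2 3846
minrect mm ((509.07611083984375, 330.72906494140625), (51.53085708618164, 50.76246643066406), 76.82166290283203) area mm2 2461
```

Emit:
{"op": "drive_tool", "data": {
  "deltas": [
    [[-2.2, 2.5, 40, 0], [-2.2, 2.5, 80, 0], [-2.2, 2.5, 120, 0], [-2.2, 2.5, 150, 0], [-2.2, 2.5, 160, 0]]
  ]
}}

```text
t: 12.32
tcp_pos: [0.5061, 0.33, 0.0372]
tool_rot: [0.115, 0.993, -0.002, -0.004]
force: [-0.7, -0.1, -0.5]
finger_gap: 0.993
gripper_force: 0.0
```

Emit:
{"op": "drive_tool", "data": {
  "deltas": [
    [[0, 0, 15, 0], [0, 0, 28, 0], [0, 0, 36.5, 0], [0, 0, 36.5, 0], [0, 0, 36.5, 0]]
  ]
}}

```text
t: 12.73
tcp_pos: [0.5092, 0.3327, 0.0059]
tool_rot: [0.114, 0.994, 0.0, 0.0]
force: [0.8, -0.5, 1.0]
finger_gap: 0.998
gripper_force: 0.0
```

Emit:
{"op": "drive_tool", "data": {
  "deltas": [
    [[0, 0, 0, 0], [0, 0, 0, 0], [0, 0, 0, 0], [0, 0, 0, 0], [0, 0, 0, 0]]
  ],
  "jaw": 38
}}

```text
t: 13.15
tcp_pos: [0.5094, 0.3332, 0.0074]
tool_rot: [0.113, 0.994, 0.0, 0.001]
force: [-1.1, 0.0, 6.7]
finger_gap: 0.568
gripper_force: 60.6
```

Emit:
{"op": "drive_tool", "data": {
  "deltas": [
    [[0, 0, 0, 0], [0, 0, 0, 0], [0, 0, 0, 0], [0, 0, 0, 0]]
  ]
}}

```text
t: 13.48
tcp_pos: [0.5094, 0.3332, 0.0074]
tool_rot: [0.114, 0.994, 0.0, 0.001]
force: [-0.2, -0.6, 6.5]
finger_gap: 0.565
gripper_force: 60.6
```

Run:
```python
from h import *
p=stat(); print(nf(p,(.509,.331,-.229)))
```

```text
t13.5 pos [509.4 333.2   7.4] psi 2.914 F [-0.2 -0.6  6.5] gap48.2 gf60.6 q [ 0.4   0.82  1.61 -0.    0.71 -0.95]
[-0.1  2.2]
```

Emit:
{"op": "drive_tool", "data": {
  "deltas": [
    [[0, 0, -20, 0], [0, 0, -60, 0], [0, 0, -100, 0], [0, 0, -140, 0], [0, 0, -155, 0]]
  ]
}}

```text
t: 13.9
tcp_pos: [0.5115, 0.3342, 0.1668]
tool_rot: [0.113, 0.994, 0.003, 0.004]
force: [0.4, 0.3, -0.6]
finger_gap: 0.564
gripper_force: 62.0
```

Emit:
{"op": "drive_tool", "data": {
  "deltas": [
    [[0, 0, 0, 0], [0, 0, 0, 0], [0, 0, 0, 0]]
  ]
}}

```text
t: 14.15
tcp_pos: [0.5074, 0.3323, 0.1592]
tool_rot: [0.114, 0.994, -0.001, -0.001]
force: [0.0, -0.3, -1.9]
finger_gap: 0.565
gripper_force: 62.0
```

Run:
```python
from h import *
plan((.476,-.3364,.16,2.971))
```

```text
t14.2 pos [507.4 332.3 159.2] psi 2.914 F [ 0.  -0.3 -1.9] gap48.3 gf62.0 q [ 0.4   0.59  1.55 -0.    1.01 -0.95]
[np.float64(-30.1), np.float64(-164.6), np.float64(-0.2), np.float64(-0.014)]
[np.float64(-27.7), np.float64(-165.0), np.float64(-0.2), np.float64(-0.014)]
[np.float64(-25.4), np.float64(-165.4), np.float64(-0.2), np.float64(-0.014)]
[np.float64(-23.0), np.float64(-165.8), np.float64(-0.2), np.float64(-0.014)]
```

Emit:
{"op": "drive_tool", "data": {
  "deltas": [
    [[-30, -164.6, 0, -0.014], [-30, -164.6, 0, -0.014], [-30, -164.6, 0, -0.014], [-30, -164.6, 0, -0.014], [-30, -164.6, 0, -0.014]]
  ]
}}

```text
t: 14.57
tcp_pos: [0.4984, 0.1594, 0.158]
tool_rot: [0.109, 0.994, -0.002, -0.004]
force: [-0.2, -0.1, -1.0]
finger_gap: 0.566
gripper_force: 62.1
```

Emit:
{"op": "drive_tool", "data": {
  "deltas": [
    [[-27.7, -165, 0, -0.014], [-27.7, -165, 0, -0.014], [-27.7, -165, 0, -0.014], [-27.7, -165, 0, -0.014], [-27.7, -165, 0, -0.014]]
  ]
}}

```text
t: 14.98
tcp_pos: [0.4927, -0.0075, 0.1588]
tool_rot: [0.103, 0.995, -0.001, -0.001]
force: [0.0, 1.2, -0.0]
finger_gap: 0.566
gripper_force: 62.2
```

Emit:
{"op": "drive_tool", "data": {
  "deltas": [
    [[-25.4, -165.4, 0, -0.014], [-25.4, -165.4, 0, -0.014], [-25.4, -165.4, 0, -0.014], [-25.4, -165.4, 0, -0.014], [-25.4, -165.4, 0, -0.014]]
  ]
}}

```text
t: 15.4
tcp_pos: [0.486, -0.1754, 0.1592]
tool_rot: [0.096, 0.995, -0.002, 0.001]
force: [0.9, -0.6, -0.4]
finger_gap: 0.563
gripper_force: 62.3
```

Emit:
{"op": "drive_tool", "data": {
  "deltas": [
    [[-23, -165.8, 0, -0.014], [-23, -165.8, 0, -0.014], [-23, -165.8, 0, -0.014], [-23, -165.8, 0, -0.014], [-23, -165.8, 0, -0.014]]
  ]
}}

```text
t: 15.82
tcp_pos: [0.4778, -0.3436, 0.1592]
tool_rot: [0.088, 0.996, -0.003, 0.001]
force: [0.5, -0.6, -0.7]
finger_gap: 0.561
gripper_force: 62.4
```

Emit:
{"op": "drive_tool", "data": {
  "deltas": [
    [[0, 0, 30, 0], [0, 0, 60, 0], [0, 0, 85, 0], [0, 0, 105, 0], [0, 0, 110, 0]]
  ]
}}

```text
t: 16.23
tcp_pos: [0.4747, -0.3321, 0.0454]
tool_rot: [0.086, 0.996, 0.004, -0.004]
force: [-0.1, 0.8, -0.7]
finger_gap: 0.563
gripper_force: 62.4
```

Emit:
{"op": "drive_tool", "data": {
  "deltas": [
    [[0, 0, 0, 0], [0, 0, 0, 0], [0, 0, 0, 0]]
  ]
}}

```text
t: 16.48
tcp_pos: [0.4778, -0.336, 0.0514]
tool_rot: [0.086, 0.996, -0.001, 0.001]
force: [0.4, -0.3, -1.2]
finger_gap: 0.563
gripper_force: 62.4
```

Run:
```python
from h import *
p=stat(); im=snap('wrist','w6'); p=stat(); print(nf(p,(.476,-.3364,-.1706)))
cv2.imwrite('pics/w6b.png',cv2.resize(im[:,:,::-1][190:384,130:390],None,fx=3,fy=3,interpolation=cv2.INTER_CUBIC))
```

```text
t16.5 pos [ 477.8 -336.    51.4] psi 2.970 F [ 0.4 -0.3 -1.2] gap48.1 gf62.4 q [-0.8   0.73  1.67  0.    0.74 -2.2 ]
t16.5 pos [ 477.8 -336.2   51.8] psi 2.970 F [-0.6 -0.3 -1.3] gap48.2 gf62.4 q [-0.8   0.73  1.67  0.    0.74 -2.2 ]
[1.8 0.5]
```

View pics/w6b.png

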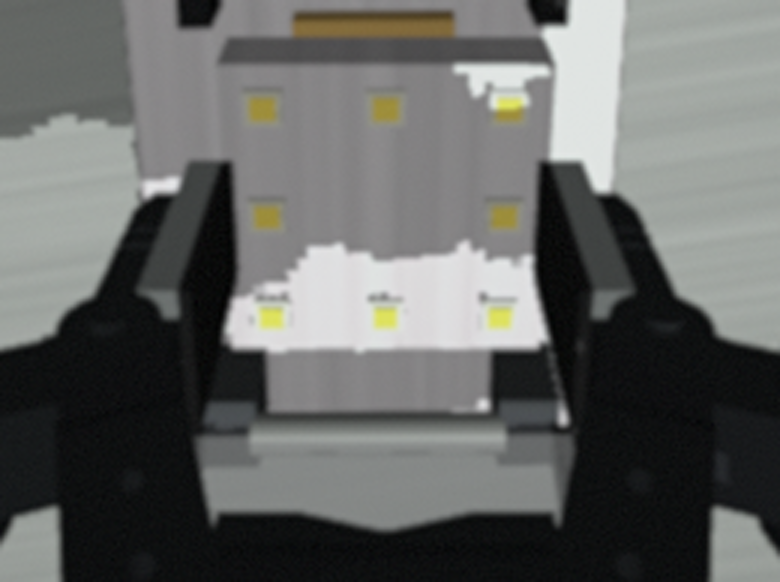

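Run:
```python
from h import *
o=lambda u,v:((u+.5)/3-.5+130,(v+.5)/3-.5+190)
p=stat(); n=(.476,-.3364,-.1706)
f=lambda u,v,z:nf(ray('wrist',o(u,v),z),n).tolist()
print('tcp',nf(p,n))
for h in (.0046,.008):
  z=p[2]+h
  print('top corners',h,[f(u,v,z) for u,v in [(218,63),(553,65),(230,347),(546,348)]],'bottom front',[f(u,v,z-.012) for u,v in [(228,38),(541,38)]])
print('lifter',f(293,14,.025),f(453,14,.025),'ribs',f(217,25,.032),f(528,25,.032),'edges',f(133,120,.02),f(620,120,.02))
```

```text
t16.5 pos [ 477.8 -336.2   51.8] psi 2.970 F [-0.6 -0.3 -1.3] gap48.2 gf62.4 q [-0.8   0.73  1.67  0.    0.74 -2.2 ]
tcp [1.8 0.5]
top corners 0.0046 [[-24.7, -26.7], [-24.3, 24.4], [27.4, -27.6], [27.6, 26.0]] bottom front [[-24.2, -27.1], [-24.1, 24.3]]
top corners 0.008 [[-26.1, -26.1], [-25.7, 23.7], [24.7, -27.0], [24.9, 25.3]] bottom front [[-25.5, -26.5], [-25.4, 23.8]]
lifter [-21.5, -18.2] [-21.5, 11.2] ribs [-21.9, -31.1] [-21.9, 24.0] edges [2.4, -50.9] [2.4, 44.8]
```

Emit:
{"op": "drive_tool", "data": {
  "deltas": [
    [[1.9, -2, 0, 0], [1.9, -2, 4, 0], [1.9, -2, 8, 0], [1.9, -2, 10, 0], [1.9, -2, 10, 0]]
  ]
}}

```text
t: 16.95
tcp_pos: [0.4743, -0.3372, 0.04]
tool_rot: [0.086, 0.996, 0.0, -0.0]
force: [0.9, 0.8, -0.8]
finger_gap: 0.564
gripper_force: 62.4
```

Emit:
{"op": "drive_tool", "data": {
  "deltas": [
    [[0, 0, 1, 0], [0, 0, 2, 0], [0, 0, 4, 0], [0, 0, 4, 0]]
  ]
}}

```text
t: 17.28
tcp_pos: [0.4746, -0.3373, 0.0361]
tool_rot: [0.086, 0.996, 0.0, -0.0]
force: [-0.0, 0.5, -0.5]
finger_gap: 0.566
gripper_force: 62.4
```

Emit:
{"op": "drive_tool", "data": {
  "deltas": [
    [[0, 0, 1, 0], [0, 0, 2, 0], [0, 0, 3, 0], [0, 0, 3, 0]]
  ]
}}

```text
t: 17.62
tcp_pos: [0.4746, -0.3373, 0.0333]
tool_rot: [0.086, 0.996, 0.0, -0.0]
force: [-0.5, -0.9, -1.0]
finger_gap: 0.561
gripper_force: 62.4
```

Emit:
{"op": "drive_tool", "data": {
  "deltas": [
    [[0, 0, 1, 0], [0, 0, 2, 0], [0, 0, 2, 0]]
  ]
}}

```text
t: 17.87
tcp_pos: [0.4747, -0.3374, 0.032]
tool_rot: [0.086, 0.996, -0.0, 0.0]
force: [-0.9, 0.4, 4.4]
finger_gap: 0.567
gripper_force: 63.7
```

Emit:
{"op": "drive_tool", "data": {
  "deltas": [
    [[0, 0, 1, 0], [0, 0, 1, 0], [0, 0, 1, 0]]
  ]
}}

```text
t: 18.12
tcp_pos: [0.4747, -0.3375, 0.0311]
tool_rot: [0.086, 0.996, -0.0, 0.0]
force: [-0.8, 1.0, 5.5]
finger_gap: 0.561
gripper_force: 64.1
```

Emit:
{"op": "drive_tool", "data": {
  "deltas": [
    [[0, 0, 0, 0], [0, 0, 0, 0], [0, 0, 0, 0], [0, 0, 0, 0]]
  ],
  "jaw": 66
}}

```text
t: 18.45
tcp_pos: [0.4747, -0.3374, 0.0302]
tool_rot: [0.086, 0.996, 0.0, -0.0]
force: [-0.2, -0.2, 0.5]
finger_gap: 0.773
gripper_force: 0.0
```

Emit:
{"op": "drive_tool", "data": {
  "deltas": [
    [[0, 0, -10, 0], [0, 0, -20, 0], [0, 0, -29, 0], [0, 0, -29, 0]]
  ]
}}

```text
t: 18.78
tcp_pos: [0.476, -0.3387, 0.0621]
tool_rot: [0.086, 0.996, -0.002, 0.002]
force: [1.4, -0.4, 0.6]
finger_gap: 0.771
gripper_force: 0.0
```

Emit:
{"op": "drive_tool", "data": {
  "deltas": [
    [[0, 0, 0, 0], [0, 0, 0, 0], [0, 0, 0, 0], [0, 0, 0, 0], [0, 0, 0, 0]]
  ],
  "jaw": 0
}}

```text
t: 19.2
tcp_pos: [0.4745, -0.3372, 0.0591]
tool_rot: [0.086, 0.996, 0.0, -0.0]
force: [-0.0, 0.6, -0.3]
finger_gap: 0.06
gripper_force: 0.0
```

Emit:
{"op": "drive_tool", "data": {
  "deltas": [
    [[0, 0, 5, 0], [0, 0, 10, 0], [0, 0, 15, 0], [0, 0, 20, 0], [0, 0, 20, 0]]
  ]
}}

```text
t: 19.62
tcp_pos: [0.474, -0.3368, 0.038]
tool_rot: [0.086, 0.996, 0.001, -0.001]
force: [-0.2, -0.0, -0.8]
finger_gap: 0.001
gripper_force: 0.0
```

Emit:
{"op": "drive_tool", "data": {
  "deltas": [
    [[0, 0, 1, 0], [0, 0, 2, 0], [0, 0, 3, 0], [0, 0, 4, 0], [0, 0, 4, 0]]
  ]
}}

```text
t: 20.03
tcp_pos: [0.4748, -0.3376, 0.0357]
tool_rot: [0.086, 0.996, -0.0, 0.0]
force: [0.5, 0.0, -0.0]
finger_gap: 0.003
gripper_force: 0.0
```

Emit:
{"op": "drive_tool", "data": {
  "deltas": [
    [[0, 0, 1, 0], [0, 0, 2, 0], [0, 0, 3, 0], [0, 0, 3, 0]]
  ]
}}

```text
t: 20.37
tcp_pos: [0.4749, -0.3376, 0.0331]
tool_rot: [0.086, 0.996, -0.0, 0.0]
force: [-0.6, 0.6, 4.7]
finger_gap: 0.005
gripper_force: 2.2
```

Emit:
{"op": "drive_tool", "data": {
  "deltas": [
    [[0, 0, 0.5, 0], [0, 0, 1, 0], [0, 0, 1.5, 0], [0, 0, 1.5, 0]]
  ]
}}

```text
t: 20.7
tcp_pos: [0.4749, -0.3376, 0.0321]
tool_rot: [0.086, 0.996, -0.0, 0.0]
force: [-0.8, 1.9, 8.3]
finger_gap: 0.001
gripper_force: 3.9
```

Emit:
{"op": "drive_tool", "data": {
  "deltas": [
    [[0, 0, 0.5, 0], [0, 0, 0.5, 0], [0, 0, 0.5, 0]]
  ]
}}

```text
t: 20.95
tcp_pos: [0.4749, -0.3376, 0.0321]
tool_rot: [0.086, 0.996, -0.0, 0.0]
force: [-1.3, 1.7, 11.0]
finger_gap: -0.0
gripper_force: 5.5
```

Emit:
{"op": "drive_tool", "data": {
  "deltas": [
    [[0, 0, 0.5, 0], [0, 0, 0.5, 0], [0, 0, 0.5, 0]]
  ]
}}

```text
t: 21.2
tcp_pos: [0.4749, -0.3376, 0.0321]
tool_rot: [0.086, 0.996, -0.0, 0.0]
force: [-2.7, 1.8, 15.0]
finger_gap: -0.006
gripper_force: 7.0
```

Emit:
{"op": "drive_tool", "data": {
  "deltas": [
    [[0, 0, -20, 0], [0, 0, -60, 0], [0, 0, -100, 0], [0, 0, -140, 0], [0, 0, -165, 0]]
  ]
}}

```text
t: 21.62
tcp_pos: [0.4758, -0.3384, 0.199]
tool_rot: [0.086, 0.996, -0.002, 0.002]
force: [0.0, -1.1, -0.1]
finger_gap: 0.002
gripper_force: 0.0
```

Emit:
{"op": "drive_tool", "data": {
  "deltas": [
    [[0, 0, 0, 0], [0, 0, 0, 0], [0, 0, 0, 0]]
  ],
  "jaw": 85
}}

```text
t: 21.87
tcp_pos: [0.4741, -0.3368, 0.1943]
tool_rot: [0.086, 0.996, 0.001, -0.001]
force: [-0.2, 0.6, -0.7]
finger_gap: 0.421
gripper_force: 0.0
```

Run:
```python
from h import *
plan((.56,.215,.2,1.77)); im=snap('wrist','w7')
```

```text
t21.9 pos [ 474.1 -336.8  194.3] psi 2.970 F [-0.2  0.6 -0.7] gap35.9 gf0.0 q [-0.81  0.51  1.58  0.    1.05 -2.21]
[np.float64(3.2), np.float64(186.1), np.float64(-1.9), np.float64(0.4)]
[np.float64(75.4), np.float64(170.2), np.float64(-1.9), np.float64(0.4)]
[np.float64(135.7), np.float64(127.4), np.float64(-1.9), np.float64(0.4)]
```

Emit:
{"op": "drive_tool", "data": {
  "deltas": [
    [[3, 186, -2, 0.4], [3, 186, -2, 0.4], [3, 186, -2, 0.4], [3, 186, -2, 0.4], [3, 186, -2, 0.4]]
  ]
}}

```text
t: 22.33
tcp_pos: [0.5017, -0.1491, 0.1948]
tool_rot: [0.282, 0.959, 0.001, -0.003]
force: [0.2, 0.2, -0.2]
finger_gap: 0.997
gripper_force: 0.0
```

Emit:
{"op": "drive_tool", "data": {
  "deltas": [
    [[75, 170, -2, 0.4], [75, 170, -2, 0.4], [75, 170, -2, 0.4], [75, 170, -2, 0.4], [75, 170, -2, 0.4]]
  ]
}}

```text
t: 22.75
tcp_pos: [0.5312, 0.0328, 0.197]
tool_rot: [0.468, 0.884, -0.0, -0.002]
force: [0.1, -0.1, -0.4]
finger_gap: 0.995
gripper_force: 0.0
```

Emit:
{"op": "drive_tool", "data": {
  "deltas": [
    [[136, 127, -2, 0.4], [136, 127, -2, 0.4], [136, 127, -2, 0.4], [136, 127, -2, 0.4], [136, 127, -2, 0.4]]
  ]
}}

```text
t: 23.17
tcp_pos: [0.5596, 0.2167, 0.1987]
tool_rot: [0.634, 0.774, -0.001, -0.002]
force: [0.8, -0.5, 0.4]
finger_gap: 0.999
gripper_force: 0.0
```

Emit:
{"op": "drive_tool", "data": {
  "deltas": [
    [[0, 0, 0, 0], [0, 0, 0, 0], [0, 0, 0, 0], [0, 0, 0, 0]]
  ]
}}

```text
t: 23.5
tcp_pos: [0.56, 0.2124, 0.1998]
tool_rot: [0.634, 0.773, -0.001, -0.001]
force: [1.2, -0.6, 1.1]
finger_gap: 0.994
gripper_force: 0.0
```

Run:
```python
from h import *
stat(); boards('w8')
```

```text
t23.5 pos [560.  212.4 199.8] psi 1.769 F [ 1.2 -0.6  1.1] gap84.9 gf0.0 q [ 0.18  0.53  1.53 -0.    1.08 -0.02]
minrect mm ((576.0474243164062, -5.731597900390625), (95.62865447998047, 148.60806274414062), 80.43463134765625) area mm2 10592
minrect mm ((598.6771240234375, 217.7004852294922), (47.51335144042969, 75.8541488647461), 12.229340553283691) area mm2 3500
```

Run:
```python
from h import *
plan((.5985,.2184,.04,1.777),(.5985,.2184,.007,1.777))
```

```text
t23.6 pos [560.2 212.3 200.2] psi 1.768 F [-1.  -0.1 -0.2] gap84.7 gf0.0 q [ 0.18  0.53  1.53 -0.    1.08 -0.02]
[np.float64(-1.5), np.float64(38.7), np.float64(160.2), np.float64(-0.009)]
[np.float64(0.0), np.float64(0.0), np.float64(33.0), np.float64(-0.0)]
```

Emit:
{"op": "drive_tool", "data": {
  "deltas": [
    [[-1.5, 38.7, 0, -0.009], [-1.5, 38.7, 40, -0.009], [-1.5, 38.7, 80, -0.009], [-1.5, 38.7, 120, -0.009], [-1.5, 38.7, 155, -0.009]]
  ]
}}

```text
t: 23.97
tcp_pos: [0.5985, 0.2181, 0.044]
tool_rot: [0.631, 0.776, -0.001, -0.0]
force: [0.1, 0.4, -0.9]
finger_gap: 0.998
gripper_force: 0.0
```

Emit:
{"op": "drive_tool", "data": {
  "deltas": [
    [[0, 0, 15, 0], [0, 0, 28, 0], [0, 0, 38, 0], [0, 0, 38, 0], [0, 0, 38, 0]]
  ]
}}

```text
t: 24.38
tcp_pos: [0.5996, 0.2196, 0.0085]
tool_rot: [0.63, 0.776, 0.0, 0.0]
force: [0.2, 0.4, 0.4]
finger_gap: 0.998
gripper_force: 0.0
```

Emit:
{"op": "drive_tool", "data": {
  "deltas": [
    [[0, 0, 0, 0], [0, 0, 0, 0], [0, 0, 0, 0], [0, 0, 0, 0], [0, 0, 0, 0]]
  ],
  "jaw": 34
}}

```text
t: 24.8
tcp_pos: [0.5995, 0.2202, 0.0112]
tool_rot: [0.63, 0.777, 0.001, 0.001]
force: [-3.9, -1.6, 13.5]
finger_gap: 0.399
gripper_force: 7.0
```

Emit:
{"op": "drive_tool", "data": {
  "deltas": [
    [[0, 0, 0, 0], [0, 0, 0, 0], [0, 0, 0, 0], [0, 0, 0, 0]]
  ]
}}

```text
t: 25.13
tcp_pos: [0.5995, 0.2202, 0.0112]
tool_rot: [0.63, 0.777, 0.001, 0.001]
force: [-2.7, -0.9, 13.3]
finger_gap: 0.401
gripper_force: 6.7
```

Emit:
{"op": "drive_tool", "data": {
  "deltas": [
    [[0, 0, -20, 0], [0, 0, -60, 0], [0, 0, -100, 0], [0, 0, -140, 0], [0, 0, -155, 0]]
  ]
}}

```text
t: 25.55
tcp_pos: [0.6022, 0.2209, 0.17]
tool_rot: [0.63, 0.777, 0.004, 0.004]
force: [0.4, -0.3, 0.4]
finger_gap: 0.4
gripper_force: 0.0
```

Emit:
{"op": "drive_tool", "data": {
  "deltas": [
    [[0, 0, 0, 0], [0, 0, 0, 0], [0, 0, 0, 0]]
  ]
}}

```text
t: 25.8
tcp_pos: [0.5978, 0.2199, 0.1622]
tool_rot: [0.63, 0.777, -0.001, -0.001]
force: [-0.5, 0.1, -1.2]
finger_gap: 0.399
gripper_force: 0.0
```

Run:
```python
from h import *
plan((.5,.1,.16,2.3),(.5,-.1,.16,2.8),(.558,-.1662,.14,3.121))
```

```text
t25.8 pos [597.8 219.9 162.2] psi 1.779 F [-0.5  0.1 -1.2] gap34.1 gf0.0 q [ 0.18  0.62  1.46 -0.    1.06 -0.03]
[np.float64(-97.1), np.float64(-120.5), np.float64(2.2), np.float64(-0.521)]
[np.float64(-149.1), np.float64(-133.3), np.float64(-0.0), np.float64(-0.5)]
[np.float64(-76.8), np.float64(-42.9), np.float64(20.0), np.float64(-0.321)]
```

Emit:
{"op": "drive_tool", "data": {
  "deltas": [
    [[0, 0, -38, 0], [0, 0, -38, 0], [0, 0, -38, 0], [0, 0, -38, 0], [0, 0, -38, 0]]
  ],
  "jaw": 85
}}

```text
t: 26.22
tcp_pos: [0.5977, 0.2198, 0.1989]
tool_rot: [0.63, 0.777, -0.002, -0.001]
force: [-0.8, -0.2, 0.4]
finger_gap: 0.994
gripper_force: 0.0
```

Emit:
{"op": "drive_tool", "data": {
  "deltas": [
    [[0, 0, 0, 0], [0, 0, 0, 0], [0, 0, 0, 0]]
  ]
}}

```text
t: 26.47
tcp_pos: [0.5985, 0.2199, 0.2001]
tool_rot: [0.63, 0.777, -0.001, -0.001]
force: [-0.4, -0.1, 0.3]
finger_gap: 0.992
gripper_force: 0.0
```

Run:
```python
from h import *
stat(); boards('w9')
```

```text
t26.5 pos [598.5 219.9 200.1] psi 1.779 F [-0.4 -0.1  0.3] gap84.7 gf0.0 q [ 0.18  0.58  1.43 -0.    1.13 -0.03]
minrect mm ((581.7377319335938, -7.068580627441406), (95.58470153808594, 134.64141845703125), 80.4249267578125) area mm2 7237
minrect mm ((598.5388793945312, 217.89918518066406), (47.63296127319336, 75.27003479003906), 12.230035781860352) area mm2 3483
```

Emit:
{"op": "drive_tool", "data": {
  "deltas": [
    [[-1.7, 0, 40, 0], [-1.7, 0, 80, 0], [-1.7, 0, 120, 0], [-1.7, 0, 150, 0], [-1.7, 0, 160, 0]]
  ]
}}

```text
t: 26.93
tcp_pos: [0.5956, 0.2176, 0.0359]
tool_rot: [0.63, 0.777, -0.004, -0.003]
force: [-0.7, -0.4, -0.6]
finger_gap: 0.997
gripper_force: 0.0
```

Emit:
{"op": "drive_tool", "data": {
  "deltas": [
    [[0, 0, 15, 0], [0, 0, 28, 0], [0, 0, 38, 0], [0, 0, 40, 0], [0, 0, 40, 0]]
  ],
  "jaw": 66
}}

```text
t: 27.35
tcp_pos: [0.5993, 0.2184, 0.001]
tool_rot: [0.63, 0.777, -0.0, -0.0]
force: [0.5, 0.0, -0.2]
finger_gap: 0.773
gripper_force: 0.0
```

Emit:
{"op": "drive_tool", "data": {
  "deltas": [
    [[0, 0, 0, 0], [0, 0, 0, 0]]
  ]
}}

```text
t: 27.52
tcp_pos: [0.6002, 0.2185, 0.0022]
tool_rot: [0.63, 0.777, 0.001, 0.001]
force: [0.4, -0.6, -0.2]
finger_gap: 0.773
gripper_force: 0.0
```

Emit:
{"op": "drive_tool", "data": {
  "deltas": [
    [[0, 0, 0, 0], [0, 0, 0, 0], [0, 0, 0, 0], [0, 0, 0, 0], [0, 0, 0, 0]]
  ],
  "jaw": 34
}}

```text
t: 27.93
tcp_pos: [0.6002, 0.2185, 0.0024]
tool_rot: [0.63, 0.777, 0.001, 0.001]
force: [-1.1, -0.1, 7.4]
finger_gap: 0.536
gripper_force: 62.2
```

Emit:
{"op": "drive_tool", "data": {
  "deltas": [
    [[0, 0, -20, 0], [0, 0, -60, 0], [0, 0, -100, 0], [0, 0, -140, 0], [0, 0, -160, 0]]
  ]
}}

```text
t: 28.35
tcp_pos: [0.6014, 0.2188, 0.166]
tool_rot: [0.63, 0.777, 0.003, 0.002]
force: [0.8, 0.7, -1.3]
finger_gap: 0.537
gripper_force: 62.0
```

Emit:
{"op": "drive_tool", "data": {
  "deltas": [
    [[-97, -120.5, 0, -0.521], [-97, -120.5, 0, -0.521], [-97, -120.5, 0, -0.521], [-97, -120.5, 0, -0.521], [-97, -120.5, 0, -0.521]]
  ]
}}

```text
t: 28.77
tcp_pos: [0.4953, 0.0956, 0.1605]
tool_rot: [0.408, 0.913, -0.002, -0.004]
force: [-1.3, -0.3, -0.8]
finger_gap: 0.54
gripper_force: 62.1
```

Emit:
{"op": "drive_tool", "data": {
  "deltas": [
    [[-149, -133, 0, -0.5], [-149, -133, 0, -0.5], [-149, -133, 0, -0.5], [-149, -133, 0, -0.5], [-149, -133, 0, -0.5]]
  ]
}}

```text
t: 29.18
tcp_pos: [0.5017, -0.0907, 0.161]
tool_rot: [0.168, 0.986, 0.0, 0.0]
force: [1.1, 0.5, -1.0]
finger_gap: 0.538
gripper_force: 62.1
```

Emit:
{"op": "drive_tool", "data": {
  "deltas": [
    [[-77, -43, 0, -0.321], [-77, -43, 0, -0.321], [-77, -43, 0, -0.321], [-77, -43, 0, -0.321], [-77, -43, 0, -0.321]]
  ]
}}

```text
t: 29.6
tcp_pos: [0.5592, -0.1559, 0.1604]
tool_rot: [0.012, 1.0, 0.001, -0.001]
force: [-1.1, 1.3, -1.0]
finger_gap: 0.537
gripper_force: 62.1
```

Emit:
{"op": "drive_tool", "data": {
  "deltas": [
    [[0, 0, 0, 0], [0, 0, 0, 0], [0, 0, 0, 0]]
  ]
}}

```text
t: 29.85
tcp_pos: [0.5589, -0.1548, 0.161]
tool_rot: [0.01, 1.0, 0.0, -0.001]
force: [0.7, 0.4, -0.5]
finger_gap: 0.54
gripper_force: 62.1
```

Run:
```python
from h import *
plan((.558,-.1662,.046,3.121))
```

```text
t29.9 pos [ 558.9 -154.8  161. ] psi 3.121 F [ 0.7  0.4 -0.5] gap46.1 gf62.1 q [-0.46  0.56  1.61  0.    0.97 -2.01]
[np.float64(0.6), np.float64(-11.4), np.float64(115.0), np.float64(0.0)]
```

Emit:
{"op": "drive_tool", "data": {
  "deltas": [
    [[0.6, -11.4, 0, 0], [0.6, -11.4, 40, 0], [0.6, -11.4, 75, 0], [0.6, -11.4, 105, 0], [0.6, -11.4, 115, 0]]
  ]
}}

```text
t: 30.27
tcp_pos: [0.5561, -0.1667, 0.0422]
tool_rot: [0.011, 1.0, 0.002, -0.003]
force: [-0.5, 0.9, -1.3]
finger_gap: 0.534
gripper_force: 62.1
```

Emit:
{"op": "drive_tool", "data": {
  "deltas": [
    [[0, 0, 0, 0], [0, 0, 0, 0], [0, 0, 0, 0]]
  ]
}}

```text
t: 30.52
tcp_pos: [0.5603, -0.1685, 0.0478]
tool_rot: [0.01, 1.0, -0.001, 0.002]
force: [0.2, -0.2, -0.9]
finger_gap: 0.541
gripper_force: 62.1
```

Run:
```python
from h import *
p=stat(); im=snap('wrist','w10'); p=stat(); print(nf(p,(.558,-.1662,-.0204)))
cv2.imwrite('pics/w10b.png',cv2.resize(im[:,:,::-1][190:384,130:390],None,fx=3,fy=3,interpolation=cv2.INTER_CUBIC))
```

```text
t30.5 pos [ 560.3 -168.5   47.8] psi 3.121 F [ 0.2 -0.2 -0.9] gap46.2 gf62.1 q [-0.48  0.73  1.67 -0.    0.74 -2.03]
t30.6 pos [ 560.4 -168.4   48. ] psi 3.121 F [-0.1  0.2 -1.4] gap45.8 gf62.1 q [-0.48  0.73  1.67 -0.    0.74 -2.03]
[ 2.4 -2.2]
```

View pics/w10b.png

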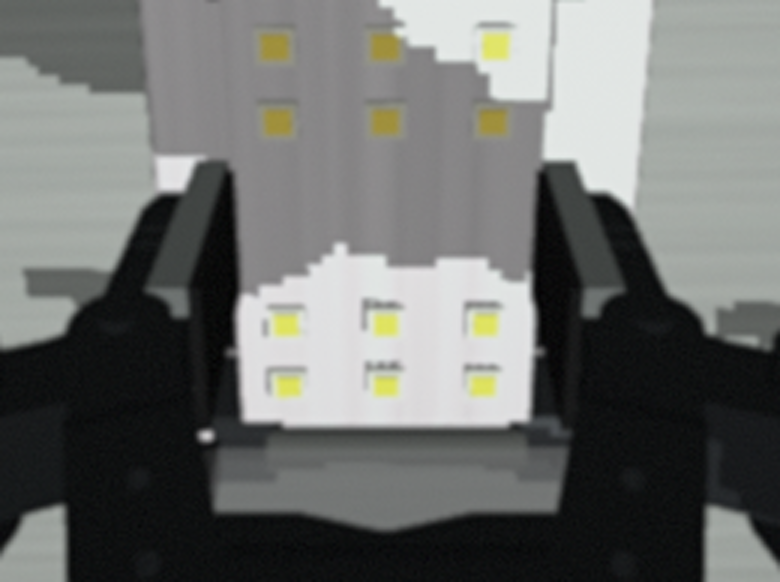

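Run:
```python
from h import *
im=cv2.imread('pics/w10.png')
cv2.imwrite('pics/w10c.png',cv2.resize(im[110:270,150:370],None,fx=3.5,fy=3.5,interpolation=cv2.INTER_CUBIC))
```

```text
(no output)
```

View pics/w10c.png

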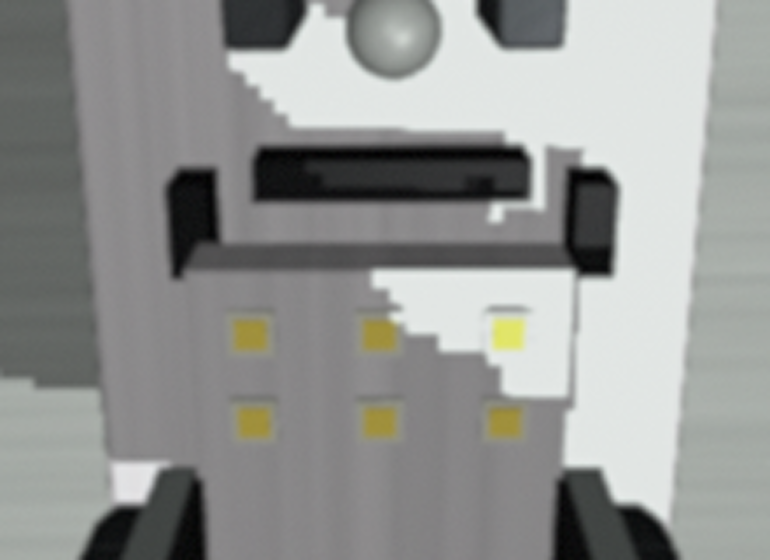

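Run:
```python
from h import *
o=lambda u,v:((u+.5)/3.5-.5+150,(v+.5)/3.5-.5+110)
o3=lambda u,v:((u+.5)/3-.5+130,(v+.5)/3-.5+190)
p=stat(); n=(.558,-.1662,-.0204)
f=lambda u,v,z:nf(ray('wrist',o(u,v),z),n).tolist()
g=lambda u,v,z:nf(ray('wrist',o3(u,v),z),n).tolist()
print('tcp',nf(p,n)); z=p[2]-.0022
for dz in (0,-.003):
  print('board top',f(187,268,z+dz+.012),f(577,268,z+dz+.012),g(244,425,z+dz+.012),g(530,425,z+dz+.012),'bottom front',f(205,243,z+dz),f(568,243,z+dz))
print('front rib inner',f(255,200,.032),f(528,200,.032),'sides',f(218,210,.02),f(567,210,.02),'outer',f(168,210,.032),f(617,210,.032),'edges',f(90,300,.02),f(693,300,.02))
```

```text
t30.6 pos [ 560.4 -168.4   48. ] psi 3.121 F [-0.1  0.2 -1.4] gap45.8 gf62.1 q [-0.48  0.73  1.67 -0.    0.74 -2.03]
tcp [ 2.4 -2.2]
board top [-37.8, -27.5] [-37.8, 20.3] [39.5, -27.8] [39.5, 20.5] bottom front [-37.3, -27.1] [-37.3, 21.1]
board top [-36.8, -28.0] [-36.8, 20.8] [42.3, -28.3] [42.2, 21.0] bottom front [-36.4, -27.6] [-36.4, 21.6]
front rib inner [-39.6, -21.8] [-39.6, 17.4] sides [-34.8, -29.0] [-34.8, 25.0] outer [-38.1, -34.4] [-38.1, 30.2] edges [-20.0, -50.0] [-20.0, 45.8]
```

Emit:
{"op": "drive_tool", "data": {
  "deltas": [
    [[-0.2, 1.4, 0, 0], [-0.2, 1.4, 5, 0], [-0.2, 1.4, 10, 0], [-0.2, 1.4, 13, 0], [-0.2, 1.4, 13, 0]]
  ]
}}

```text
t: 30.98
tcp_pos: [0.5585, -0.1659, 0.0322]
tool_rot: [0.01, 1.0, 0.0, -0.001]
force: [-0.9, 0.6, 0.7]
finger_gap: 0.538
gripper_force: 62.2
```

Emit:
{"op": "drive_tool", "data": {
  "deltas": [
    [[0, 0, 1, 0], [0, 0, 3, 0], [0, 0, 5, 0], [0, 0, 5, 0]]
  ]
}}

```text
t: 31.32
tcp_pos: [0.5592, -0.1663, 0.0278]
tool_rot: [0.01, 1.0, -0.0, 0.0]
force: [-0.1, 0.3, -1.8]
finger_gap: 0.539
gripper_force: 62.2
```

Emit:
{"op": "drive_tool", "data": {
  "deltas": [
    [[0, 0, 1, 0], [0, 0, 2, 0], [0, 0, 3, 0], [0, 0, 3, 0]]
  ]
}}

```text
t: 31.65
tcp_pos: [0.5592, -0.1663, 0.0256]
tool_rot: [0.01, 1.0, -0.0, 0.0]
force: [-1.1, 0.3, 4.0]
finger_gap: 0.537
gripper_force: 62.7
```

Emit:
{"op": "drive_tool", "data": {
  "deltas": [
    [[0, 0, 0, 0], [0, 0, 0, 0], [0, 0, 0, 0], [0, 0, 0, 0]]
  ],
  "jaw": 62
}}

```text
t: 31.98
tcp_pos: [0.5591, -0.1662, 0.0248]
tool_rot: [0.01, 1.0, 0.0, -0.0]
force: [0.2, 0.5, 0.7]
finger_gap: 0.727
gripper_force: 0.0
```

Emit:
{"op": "drive_tool", "data": {
  "deltas": [
    [[0, 0, -10, 0], [0, 0, -25, 0], [0, 0, -35, 0], [0, 0, -35, 0]]
  ]
}}

```text
t: 32.32
tcp_pos: [0.5607, -0.167, 0.0626]
tool_rot: [0.01, 1.0, -0.001, 0.002]
force: [0.2, -0.2, 1.3]
finger_gap: 0.726
gripper_force: 0.0
```

Emit:
{"op": "drive_tool", "data": {
  "deltas": [
    [[0, 0, 0, 0], [0, 0, 0, 0], [0, 0, 0, 0], [0, 0, 0, 0], [0, 0, 0, 0]]
  ],
  "jaw": 0
}}

```text
t: 32.73
tcp_pos: [0.5587, -0.1661, 0.0594]
tool_rot: [0.01, 1.0, 0.0, -0.001]
force: [-0.4, -0.5, -0.2]
finger_gap: 0.013
gripper_force: 0.0
```

Emit:
{"op": "drive_tool", "data": {
  "deltas": [
    [[0.5, 0, 5, 0], [0.5, 0, 10, 0], [0.5, 0, 15, 0], [0.5, 0, 20, 0], [0.5, 0, 20, 0]]
  ]
}}

```text
t: 33.15
tcp_pos: [0.5577, -0.1658, 0.0386]
tool_rot: [0.01, 1.0, 0.001, -0.001]
force: [0.1, 0.1, 0.5]
finger_gap: -0.001
gripper_force: 0.0
```

Emit:
{"op": "drive_tool", "data": {
  "deltas": [
    [[0, 0, 1, 0], [0, 0, 2, 0], [0, 0, 3, 0], [0, 0, 4, 0], [0, 0, 4, 0]]
  ]
}}

```text
t: 33.57
tcp_pos: [0.5586, -0.1662, 0.036]
tool_rot: [0.01, 1.0, -0.0, 0.0]
force: [0.5, -0.6, 0.7]
finger_gap: 0.004
gripper_force: 0.0
```

Emit:
{"op": "drive_tool", "data": {
  "deltas": [
    [[0, 0, 1, 0], [0, 0, 2, 0], [0, 0, 3, 0], [0, 0, 3, 0]]
  ]
}}

```text
t: 33.9
tcp_pos: [0.5588, -0.1663, 0.0336]
tool_rot: [0.01, 1.0, -0.0, 0.0]
force: [-1.3, 0.3, 4.4]
finger_gap: -0.0
gripper_force: 2.1
```

Emit:
{"op": "drive_tool", "data": {
  "deltas": [
    [[0, 0, 0.5, 0], [0, 0, 1, 0], [0, 0, 1.5, 0], [0, 0, 1.5, 0]]
  ]
}}

```text
t: 34.23
tcp_pos: [0.5587, -0.1663, 0.0321]
tool_rot: [0.01, 1.0, -0.0, 0.0]
force: [-1.3, 1.1, 4.8]
finger_gap: -0.002
gripper_force: 2.6
```

Emit:
{"op": "drive_tool", "data": {
  "deltas": [
    [[0, 0, 0.5, 0], [0, 0, 0.5, 0], [0, 0, 0.5, 0]]
  ]
}}

```text
t: 34.48
tcp_pos: [0.5587, -0.1663, 0.0321]
tool_rot: [0.01, 1.0, -0.0, 0.0]
force: [-0.8, -0.2, 7.7]
finger_gap: -0.001
gripper_force: 4.1
```

Emit:
{"op": "drive_tool", "data": {
  "deltas": [
    [[0, 0, 0.5, 0], [0, 0, 0.5, 0], [0, 0, 0.5, 0]]
  ]
}}

```text
t: 34.73
tcp_pos: [0.5588, -0.1663, 0.0321]
tool_rot: [0.01, 1.0, -0.0, 0.0]
force: [-2.1, 1.4, 10.8]
finger_gap: -0.002
gripper_force: 5.6
```

Emit:
{"op": "drive_tool", "data": {
  "deltas": [
    [[0, 0, 0.6, 0], [0, 0, 0.6, 0], [0, 0, 0.6, 0]]
  ]
}}

```text
t: 34.98
tcp_pos: [0.5588, -0.1663, 0.032]
tool_rot: [0.01, 1.0, -0.0, 0.0]
force: [-3.4, 1.7, 16.2]
finger_gap: 0.005
gripper_force: 7.5
```

Emit:
{"op": "drive_tool", "data": {
  "deltas": [
    [[0, 0, -20, 0], [0, 0, -60, 0], [0, 0, -100, 0], [0, 0, -140, 0], [0, 0, -180, 0]]
  ]
}}

```text
t: 35.4
tcp_pos: [0.5581, -0.1659, 0.2114]
tool_rot: [0.01, 1.0, 0.0, -0.0]
force: [1.6, -0.3, -0.0]
finger_gap: 0.001
gripper_force: 0.0
```

Emit:
{"op": "drive_tool", "data": {
  "deltas": [
    [[40, 0, -40, 0], [60, 0, -40, 0], [60, 0, -40, 0], [60, 0, -40, 0], [60, 0, -40, 0]]
  ]
}}

```text
t: 35.82
tcp_pos: [0.4989, -0.1651, 0.2497]
tool_rot: [0.011, 1.0, -0.0, 0.0]
force: [0.6, 0.3, -0.1]
finger_gap: 0.002
gripper_force: 0.0
```

Run:
```python
from h import *
stat(); im=snap('wrist','w11'); sc=snap('scene','s11')
a=cv2.resize(im[:,:,::-1],(400,300),interpolation=cv2.INTER_AREA)
b=cv2.resize(sc[:,:,::-1][195:365,80:300],None,fx=2.3,fy=2.3,interpolation=cv2.INTER_CUBIC)[:300]
b=cv2.resize(sc[:,:,::-1][195:365,80:300],(388,300),interpolation=cv2.INTER_CUBIC)
cv2.imwrite('pics/c11.png',cv2.resize(im[:,:,::-1],(800,600),interpolation=cv2.INTER_CUBIC))
cv2.imwrite('pics/s11b.png',cv2.resize(sc[:,:,::-1][195:365,80:300],(776,600),interpolation=cv2.INTER_CUBIC))
```

```text
t35.8 pos [ 498.9 -165.1  249.7] psi 3.120 F [ 0.6  0.3 -0.1] gap0.2 gf0.0 q [-0.53  0.37  1.66  0.    1.11 -2.08]
```

View pics/c11.png

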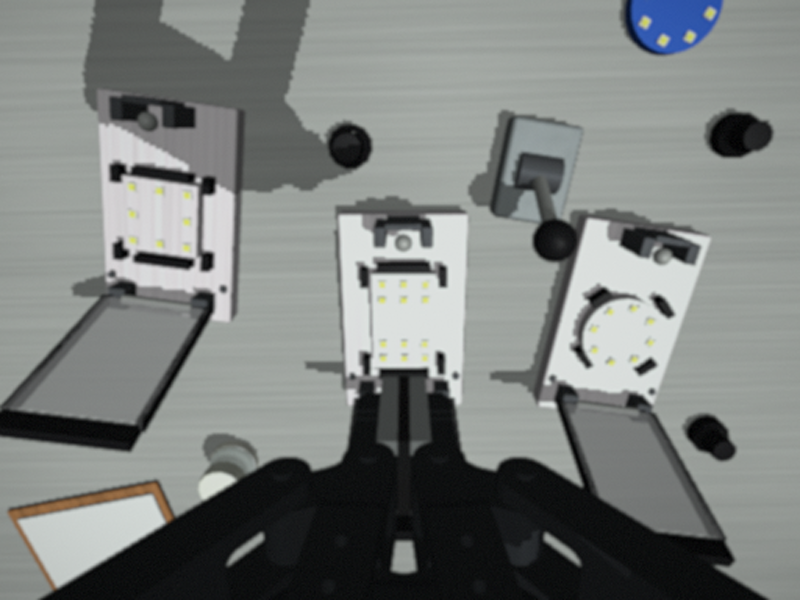

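Emit:
{"op": "drive_tool", "data": {
  "deltas": [
    [[-194, 0, 0, 0], [-194, 0, 0, 0], [-194, 0, 0, 0], [-194, 0, 0, 0], [-194, 0, 0, 0]]
  ],
  "jaw": 0
}}

```text
t: 36.33
tcp_pos: [0.6967, -0.1686, 0.2478]
tool_rot: [0.01, 1.0, 0.0, 0.0]
force: [-0.5, -0.3, -0.0]
finger_gap: 0.002
gripper_force: 0.0
```

Emit:
{"op": "drive_tool", "data": {
  "deltas": [
    [[0, 0, 0, 0], [0, 0, 40, 0], [0, 0, 80, 0], [0, 0, 110, 0], [0, 0, 120, 0]]
  ]
}}

```text
t: 36.75
tcp_pos: [0.6883, -0.167, 0.1221]
tool_rot: [0.01, 1.0, 0.003, -0.006]
force: [-1.6, -0.0, -1.2]
finger_gap: -0.0
gripper_force: 0.0
```

Emit:
{"op": "drive_tool", "data": {
  "deltas": [
    [[0, 0, 0, 0], [0, 0, 0, 0], [0, 0, 0, 0]]
  ]
}}

```text
t: 37.0
tcp_pos: [0.6943, -0.1697, 0.1322]
tool_rot: [0.01, 1.0, -0.001, 0.002]
force: [-0.1, -0.4, 0.2]
finger_gap: -0.0
gripper_force: 0.0
```

Run:
```python
from h import *
p=stat(); print(nf(p,(.558,-.1662,-.0204)))
```

```text
t37.0 pos [ 694.3 -169.7  132.2] psi 3.121 F [-0.1 -0.4  0.2] gap-0.0 gf0.0 q [-0.4   0.75  1.27  0.    1.11 -1.95]
[136.3  -0.7]
```

Emit:
{"op": "drive_tool", "data": {
  "deltas": [
    [[12, 0, 0, 0], [24, 0, 0, 0], [36, 0, 0, 0], [48, 0, 0, 0], [61, 0, 0, 0]]
  ]
}}

```text
t: 37.42
tcp_pos: [0.6334, -0.1687, 0.1334]
tool_rot: [0.01, 1.0, -0.001, 0.003]
force: [0.3, 0.3, 0.2]
finger_gap: 0.002
gripper_force: 0.2
```

Emit:
{"op": "drive_tool", "data": {
  "deltas": [
    [[8, 0, 0, 0], [16, 0, 1, 0], [25, 0, 2, 0], [34, 0, 5, 0], [43, 0, 9, 0]]
  ]
}}

```text
t: 37.83
tcp_pos: [0.5889, -0.1672, 0.1219]
tool_rot: [0.01, 1.0, -0.001, 0.001]
force: [0.8, 0.3, 0.4]
finger_gap: -0.001
gripper_force: 0.1
```

Emit:
{"op": "drive_tool", "data": {
  "deltas": [
    [[8, 0, 4.5, 0], [16, 0, 10, 0], [23, 0, 16, 0], [30, 0, 23, 0], [36, 0, 30, 0]]
  ]
}}

```text
t: 38.25
tcp_pos: [0.5518, -0.166, 0.0903]
tool_rot: [0.01, 1.0, 0.0, -0.0]
force: [-0.6, 0.4, -0.4]
finger_gap: 0.003
gripper_force: 0.0
```

Emit:
{"op": "drive_tool", "data": {
  "deltas": [
    [[5, 0, 8, 0], [9, 0, 17, 0], [12, 0, 24, 0], [14, 0, 29, 0], [14, 0, 29, 0]]
  ]
}}

```text
t: 38.67
tcp_pos: [0.5374, -0.1654, 0.0605]
tool_rot: [0.011, 1.0, 0.001, -0.001]
force: [-0.5, 0.2, -0.8]
finger_gap: 0.004
gripper_force: 0.0
```

Run:
```python
from h import *
p=stat(); print(nf(p,(.558,-.1662,-.0204)))
```

```text
t38.7 pos [ 537.4 -165.4   60.5] psi 3.121 F [-0.5  0.2 -0.8] gap0.3 gf0.0 q [-0.5   0.7   1.72 -0.    0.73 -2.05]
[-20.6   0.4]
```

Emit:
{"op": "drive_tool", "data": {
  "deltas": [
    [[7, 0, -3, 0], [14, 0, -3, 0], [20, 0, -3, 0], [20, 0, -3, 0]]
  ]
}}

```text
t: 39.0
tcp_pos: [0.5168, -0.1649, 0.0653]
tool_rot: [0.011, 1.0, 0.0, -0.001]
force: [-0.3, 0.2, 0.4]
finger_gap: -0.0
gripper_force: 0.0
```

Emit:
{"op": "drive_tool", "data": {
  "deltas": [
    [[0, 0, 3, 0], [0, 0, 6, 0], [0, 0, 8, 0], [0, 0, 8, 0]]
  ]
}}

```text
t: 39.33
tcp_pos: [0.5187, -0.1653, 0.0564]
tool_rot: [0.01, 1.0, 0.0, -0.0]
force: [0.2, 0.6, 0.4]
finger_gap: -0.002
gripper_force: 0.0
```

Emit:
{"op": "drive_tool", "data": {
  "deltas": [
    [[0, 0, 1, 0], [0, 0, 3, 0], [0, 0, 4, 0], [0, 0, 4, 0]]
  ]
}}

```text
t: 39.67
tcp_pos: [0.5184, -0.1653, 0.0531]
tool_rot: [0.01, 1.0, -0.0, -0.0]
force: [-1.7, -0.2, 3.5]
finger_gap: 0.003
gripper_force: 1.8
```

Emit:
{"op": "drive_tool", "data": {
  "deltas": [
    [[0, 0, 1, 0], [0, 0, 2, 0], [0, 0, 3, 0], [0, 0, 3, 0]]
  ]
}}

```text
t: 40.0
tcp_pos: [0.5181, -0.1653, 0.0499]
tool_rot: [0.01, 1.0, 0.0, -0.0]
force: [-1.4, -0.3, 2.2]
finger_gap: 0.001
gripper_force: 1.5
```

Contact with the cover at about the catch; pressing on.

Emit:
{"op": "drive_tool", "data": {
  "deltas": [
    [[0, 0, 1, 0], [0, 0, 2, 0], [0, 0, 2, 0]]
  ]
}}

```text
t: 40.25
tcp_pos: [0.5187, -0.1653, 0.0476]
tool_rot: [0.011, 1.0, 0.0, 0.0]
force: [0.4, 0.0, 0.7]
finger_gap: -0.001
gripper_force: 0.0
```

Emit:
{"op": "drive_tool", "data": {
  "deltas": [
    [[0, 0, 1, 0], [0, 0, 2, 0], [0, 0, 2, 0]]
  ]
}}

```text
t: 40.5
tcp_pos: [0.5188, -0.1653, 0.0455]
tool_rot: [0.01, 1.0, 0.0, 0.0]
force: [0.5, 0.5, 0.4]
finger_gap: -0.003
gripper_force: 0.0
```

Emit:
{"op": "drive_tool", "data": {
  "deltas": [
    [[0, 0, 1, 0], [0, 0, 2, 0], [0, 0, 2, 0]]
  ]
}}

```text
t: 40.75
tcp_pos: [0.5185, -0.1653, 0.0436]
tool_rot: [0.01, 1.0, 0.0, -0.0]
force: [-0.0, 0.3, 1.2]
finger_gap: -0.001
gripper_force: 0.0
```

Emit:
{"op": "drive_tool", "data": {
  "deltas": [
    [[0, 0, 1, 0], [0, 0, 1, 0], [0, 0, 1, 0]]
  ]
}}

```text
t: 41.0
tcp_pos: [0.5187, -0.1654, 0.043]
tool_rot: [0.01, 1.0, -0.0, 0.0]
force: [0.2, -0.3, 1.5]
finger_gap: -0.001
gripper_force: 0.5
```

Emit:
{"op": "drive_tool", "data": {
  "deltas": [
    [[0, 0, 1, 0], [0, 0, 2, 0], [0, 0, 2, 0]]
  ]
}}

```text
t: 41.25
tcp_pos: [0.5188, -0.1654, 0.0423]
tool_rot: [0.01, 1.0, -0.0, 0.0]
force: [-3.1, 1.0, 12.6]
finger_gap: 0.002
gripper_force: 6.1
```

Emit:
{"op": "drive_tool", "data": {
  "deltas": [
    [[0, 0, 0.5, 0], [0, 0, 1, 0], [0, 0, 1, 0]]
  ]
}}

```text
t: 41.5
tcp_pos: [0.5188, -0.1655, 0.0421]
tool_rot: [0.01, 1.0, -0.0, 0.0]
force: [-2.9, 2.1, 16.7]
finger_gap: -0.001
gripper_force: 8.5
```

Emit:
{"op": "drive_tool", "data": {
  "deltas": [
    [[0, 0, 0.5, 0], [0, 0, 1, 0], [0, 0, 1, 0]]
  ]
}}

```text
t: 41.75
tcp_pos: [0.5188, -0.1655, 0.0418]
tool_rot: [0.01, 1.0, -0.0, 0.001]
force: [-4.4, 1.5, 23.1]
finger_gap: -0.002
gripper_force: 11.1
```

Emit:
{"op": "drive_tool", "data": {
  "deltas": [
    [[0, 0, -20, 0], [0, 0, -60, 0], [0, 0, -100, 0], [0, 0, -140, 0], [0, 0, -180, 0]]
  ]
}}

```text
t: 42.17
tcp_pos: [0.518, -0.1651, 0.2205]
tool_rot: [0.01, 1.0, 0.0, -0.0]
force: [0.8, -0.2, -1.0]
finger_gap: 0.003
gripper_force: 0.0
```

Emit:
{"op": "drive_tool", "data": {
  "deltas": [
    [[0, 0, -28, 0], [0, 0, -28, 0], [0, 0, -28, 0], [0, 0, -28, 0]]
  ]
}}

```text
t: 42.5
tcp_pos: [0.5177, -0.1649, 0.2461]
tool_rot: [0.01, 1.0, 0.0, -0.001]
force: [-0.6, -0.1, -1.0]
finger_gap: -0.002
gripper_force: 0.0
```

Run:
```python
from h import *
im=snap('wrist','w12')
plan((.7063,-.019,.25,2.983))
```

```text
t42.5 pos [ 517.4 -164.7  245.3] psi 3.121 F [-0.5  0.2 -0.1] gap-0.2 gf0.0 q [-0.51  0.4   1.62 -0.    1.12 -2.06]
[np.float64(-92.9), np.float64(74.8), np.float64(-2.3), np.float64(0.069)]
[np.float64(-87.5), np.float64(81.0), np.float64(-2.3), np.float64(0.069)]
```

Emit:
{"op": "drive_tool", "data": {
  "deltas": [
    [[-93, 75, -4, 0.069], [-93, 75, -4, 0.069], [-93, 75, -4, 0.069], [-93, 75, -4, 0.069], [-93, 75, -4, 0.069]]
  ]
}}

```text
t: 42.97
tcp_pos: [0.6131, -0.0907, 0.2481]
tool_rot: [0.043, 0.999, 0.001, -0.002]
force: [-0.2, -0.6, 0.6]
finger_gap: 0.001
gripper_force: 0.0
```

Emit:
{"op": "drive_tool", "data": {
  "deltas": [
    [[-87.5, 81, 0, 0.069], [-87.5, 81, 0, 0.069], [-87.5, 81, 0, 0.069], [-87.5, 81, 0, 0.069], [-87.5, 81, 0, 0.069]]
  ]
}}

```text
t: 43.38
tcp_pos: [0.7067, -0.0191, 0.2483]
tool_rot: [0.079, 0.997, -0.0, -0.002]
force: [-0.3, -0.6, -1.5]
finger_gap: -0.003
gripper_force: 0.0
```

Emit:
{"op": "drive_tool", "data": {
  "deltas": [
    [[0, 0, 0, 0], [0, 0, 40, 0], [0, 0, 80, 0], [0, 0, 110, 0], [0, 0, 118, 0]]
  ]
}}

```text
t: 43.8
tcp_pos: [0.7015, -0.0206, 0.1266]
tool_rot: [0.08, 0.997, 0.0, -0.007]
force: [-0.1, 0.1, -0.5]
finger_gap: -0.003
gripper_force: 0.0
```

Emit:
{"op": "drive_tool", "data": {
  "deltas": [
    [[0, 0, 0, 0], [0, 0, 0, 0], [0, 0, 0, 0]]
  ]
}}

```text
t: 44.05
tcp_pos: [0.7091, -0.0205, 0.1358]
tool_rot: [0.08, 0.997, -0.0, 0.002]
force: [-0.6, -0.1, 0.8]
finger_gap: -0.0
gripper_force: 0.0
```

Run:
```python
from h import *
p=stat(); print(nf(p,(.571,.0025,-.159)))
```

```text
t44.0 pos [709.1 -20.5 135.8] psi 2.982 F [-0.6 -0.1  0.8] gap-0.0 gf0.0 q [-0.19  0.74  1.28 -0.    1.11 -1.6 ]
[140.   -0.9]
```

Same sweep, adjusted 4 mm in x and z.

Emit:
{"op": "drive_tool", "data": {
  "deltas": [
    [[13, 0.5, 3, 0], [26, 1, 4, 0], [39, 1, 4, 0], [52, 1, 4, 0], [65, 1, 4, 0]]
  ]
}}

```text
t: 44.47
tcp_pos: [0.6451, -0.0086, 0.1322]
tool_rot: [0.079, 0.997, -0.0, 0.003]
force: [1.1, 0.2, 0.5]
finger_gap: -0.001
gripper_force: 0.2
```

Emit:
{"op": "drive_tool", "data": {
  "deltas": [
    [[8, 0, 0, 0], [16, 0, 1, 0], [25, 0, 2, 0], [34, 0, 5, 0], [43, 0, 9, 0]]
  ]
}}

```text
t: 44.88
tcp_pos: [0.6014, -0.0015, 0.1208]
tool_rot: [0.079, 0.997, -0.0, 0.001]
force: [0.5, -1.1, 0.8]
finger_gap: -0.005
gripper_force: 0.1
```

Emit:
{"op": "drive_tool", "data": {
  "deltas": [
    [[8, 0, 4.5, 0], [16, 0, 10, 0], [23, 0, 16, 0], [30, 0, 23, 0], [36, 0, 30, 0]]
  ]
}}

```text
t: 45.3
tcp_pos: [0.5648, 0.0044, 0.0893]
tool_rot: [0.079, 0.997, -0.0, -0.0]
force: [-0.4, -0.6, -0.2]
finger_gap: 0.004
gripper_force: 0.0
```

Emit:
{"op": "drive_tool", "data": {
  "deltas": [
    [[5, 0, 8, 0], [9, 0, 17, 0], [12, 0, 24, 0], [14, 0, 27, 0], [14, 0, 27, 0]]
  ]
}}

```text
t: 45.72
tcp_pos: [0.5505, 0.0067, 0.0618]
tool_rot: [0.079, 0.997, 0.0, -0.001]
force: [-0.1, 0.5, 0.2]
finger_gap: 0.004
gripper_force: 0.0
```

Emit:
{"op": "drive_tool", "data": {
  "deltas": [
    [[7, 0, -3, 0], [14, 0, -3, 0], [22, 0, -3, 0], [22, 0, -3, 0]]
  ]
}}

```text
t: 46.05
tcp_pos: [0.5273, 0.0106, 0.0661]
tool_rot: [0.079, 0.997, 0.0, -0.001]
force: [-0.7, -0.4, -0.3]
finger_gap: -0.001
gripper_force: 0.0
```

Run:
```python
from h import *
p=stat(); print(nf(p,(.571,.0025,-.159)))
```

```text
t46.0 pos [527.3  10.6  66.1] psi 2.983 F [-0.7 -0.4 -0.3] gap-0.1 gf0.0 q [-0.19  0.66  1.81 -0.    0.68 -1.6 ]
[-44.4   1.1]
```

Emit:
{"op": "drive_tool", "data": {
  "deltas": [
    [[0, 0, 4, 0], [0, 0, 8, 0], [0, 0, 10, 0]]
  ]
}}

```text
t: 46.3
tcp_pos: [0.5302, 0.0099, 0.0556]
tool_rot: [0.079, 0.997, -0.0, 0.0]
force: [0.1, 0.4, 3.9]
finger_gap: -0.003
gripper_force: 1.6
```

Emit:
{"op": "drive_tool", "data": {
  "deltas": [
    [[0, 0, 1, 0], [0, 0, 2, 0]]
  ]
}}

```text
t: 46.47
tcp_pos: [0.5301, 0.0099, 0.0539]
tool_rot: [0.079, 0.997, -0.0, -0.0]
force: [-1.3, -0.3, 5.9]
finger_gap: -0.003
gripper_force: 2.7
```

Emit:
{"op": "drive_tool", "data": {
  "deltas": [
    [[0, 0, 1, 0], [0, 0, 2, 0]]
  ]
}}

```text
t: 46.63
tcp_pos: [0.5299, 0.01, 0.0522]
tool_rot: [0.079, 0.997, -0.0, -0.0]
force: [-0.7, -0.4, 4.3]
finger_gap: 0.002
gripper_force: 2.5
```

Emit:
{"op": "drive_tool", "data": {
  "deltas": [
    [[0, 0, 1, 0], [0, 0, 2, 0]]
  ]
}}

```text
t: 46.8
tcp_pos: [0.5296, 0.01, 0.0501]
tool_rot: [0.079, 0.997, 0.0, -0.0]
force: [-1.2, -0.0, 5.4]
finger_gap: -0.003
gripper_force: 2.6
```

Emit:
{"op": "drive_tool", "data": {
  "deltas": [
    [[0, 0, 1, 0], [0, 0, 2, 0]]
  ]
}}

```text
t: 46.97
tcp_pos: [0.5294, 0.01, 0.0479]
tool_rot: [0.079, 0.997, 0.0, -0.001]
force: [-1.4, -0.0, 2.4]
finger_gap: 0.001
gripper_force: 1.1
```

Emit:
{"op": "drive_tool", "data": {
  "deltas": [
    [[0, 0, 1, 0], [0, 0, 2, 0]]
  ]
}}

```text
t: 47.13
tcp_pos: [0.5303, 0.0099, 0.0456]
tool_rot: [0.079, 0.997, -0.0, 0.0]
force: [-0.8, -0.1, 0.1]
finger_gap: -0.0
gripper_force: 0.0
```

Emit:
{"op": "drive_tool", "data": {
  "deltas": [
    [[0, 0, 1, 0], [0, 0, 2, 0]]
  ]
}}

```text
t: 47.3
tcp_pos: [0.5302, 0.0099, 0.0436]
tool_rot: [0.079, 0.997, -0.0, 0.0]
force: [0.2, 0.1, 0.5]
finger_gap: -0.001
gripper_force: 0.0
```

Emit:
{"op": "drive_tool", "data": {
  "deltas": [
    [[0, 0, 1, 0], [0, 0, 2, 0], [0, 0, 2, 0]]
  ]
}}

```text
t: 47.55
tcp_pos: [0.5302, 0.0099, 0.0428]
tool_rot: [0.079, 0.997, -0.0, 0.0]
force: [-0.7, 0.0, 9.0]
finger_gap: -0.001
gripper_force: 4.0
```

Emit:
{"op": "drive_tool", "data": {
  "deltas": [
    [[0, 0, 0.5, 0], [0, 0, 1, 0], [0, 0, 1.5, 0]]
  ]
}}

```text
t: 47.8
tcp_pos: [0.5303, 0.0099, 0.0423]
tool_rot: [0.079, 0.997, -0.0, 0.001]
force: [-2.6, 0.8, 20.3]
finger_gap: 0.005
gripper_force: 10.0
```

Shut as well. Now the square nest's cover.

Emit:
{"op": "drive_tool", "data": {
  "deltas": [
    [[0, 0, -20, 0], [0, 0, -60, 0], [0, 0, -100, 0], [0, 0, -140, 0], [0, 0, -180, 0]]
  ]
}}

```text
t: 48.22
tcp_pos: [0.5294, 0.0101, 0.2221]
tool_rot: [0.079, 0.997, 0.0, -0.0]
force: [1.1, 0.3, 0.5]
finger_gap: -0.002
gripper_force: 0.0
```

Emit:
{"op": "drive_tool", "data": {
  "deltas": [
    [[0, 0, -30, 0], [0, 0, -30, 0], [0, 0, -30, 0], [0, 0, -30, 0]]
  ]
}}

```text
t: 48.55
tcp_pos: [0.5291, 0.0101, 0.2496]
tool_rot: [0.079, 0.997, 0.0, -0.001]
force: [-0.4, -0.2, -0.6]
finger_gap: -0.001
gripper_force: 0.0
```

Run:
```python
from h import *
im=snap('wrist','w13')
n=(.476,-.3364,-.1706);c,s=np.cos(n[2]),np.sin(n[2])
plan((n[0]+c*.136-s*-.0015,n[1]+s*.136+c*-.0015,.25,2.971))
```

```text
t48.6 pos [528.7  10.2 248.8] psi 2.983 F [ 0.   0.6 -0.5] gap0.0 gf0.0 q [-0.19  0.38  1.65 -0.    1.12 -1.6 ]
[np.float64(-69.4), np.float64(-176.8), np.float64(-0.6), np.float64(0.006)]
[np.float64(-70.4), np.float64(-176.4), np.float64(-0.6), np.float64(0.006)]
```

Emit:
{"op": "drive_tool", "data": {
  "deltas": [
    [[-69.4, -176.8, -2, 0.006], [-69.4, -176.8, -2, 0.006], [-69.4, -176.8, -2, 0.006], [-69.4, -176.8, -2, 0.006], [-69.4, -176.8, -2, 0.006]]
  ]
}}

```text
t: 49.02
tcp_pos: [0.5705, -0.1797, 0.2499]
tool_rot: [0.084, 0.997, -0.0, -0.001]
force: [0.2, 0.1, 0.3]
finger_gap: -0.0
gripper_force: 0.0
```

Emit:
{"op": "drive_tool", "data": {
  "deltas": [
    [[-70.4, -176.4, 0, 0.006], [-70.4, -176.4, 0, 0.006], [-70.4, -176.4, 0, 0.006], [-70.4, -176.4, 0, 0.006], [-70.4, -176.4, 0, 0.006]]
  ]
}}

```text
t: 49.43
tcp_pos: [0.6103, -0.3657, 0.2488]
tool_rot: [0.087, 0.996, 0.0, -0.002]
force: [1.0, -0.6, -0.2]
finger_gap: -0.001
gripper_force: 0.0
```

Emit:
{"op": "drive_tool", "data": {
  "deltas": [
    [[0, 0, 0, 0], [0, 0, 40, 0], [0, 0, 80, 0], [0, 0, 110, 0], [0, 0, 119, 0]]
  ]
}}

```text
t: 49.85
tcp_pos: [0.6065, -0.3568, 0.1248]
tool_rot: [0.085, 0.996, 0.005, -0.007]
force: [-0.9, 2.0, -1.1]
finger_gap: 0.002
gripper_force: 0.0
```

Emit:
{"op": "drive_tool", "data": {
  "deltas": [
    [[0, 0, 0, 0], [0, 0, 0, 0], [0, 0, 0, 0]]
  ]
}}

```text
t: 50.1
tcp_pos: [0.6124, -0.3618, 0.1355]
tool_rot: [0.085, 0.996, -0.001, 0.002]
force: [0.0, 0.2, 0.0]
finger_gap: -0.003
gripper_force: 0.0
```

Run:
```python
from h import *
p=stat(); print(nf(p,(.476,-.3364,-.1706)))
```

```text
t50.1 pos [ 612.4 -361.8  135.5] psi 2.971 F [0.  0.2 0. ] gap-0.3 gf0.0 q [-0.69  0.75  1.28  0.    1.11 -2.09]
[138.7  -1.9]
```

Emit:
{"op": "drive_tool", "data": {
  "deltas": [
    [[13, 0, 3, 0], [26, 0, 4, 0], [39, 0, 4, 0], [52, 0, 4, 0], [64, 0, 4, 0]]
  ]
}}

```text
t: 50.52
tcp_pos: [0.5491, -0.3514, 0.1327]
tool_rot: [0.085, 0.996, -0.002, 0.003]
force: [0.4, 0.7, 0.9]
finger_gap: 0.001
gripper_force: 0.2
```

Emit:
{"op": "drive_tool", "data": {
  "deltas": [
    [[8, 0, 0, 0], [16, 0, 1, 0], [25, 0, 2, 0], [34, 0, 5, 0], [43, 0, 9, 0]]
  ]
}}

```text
t: 50.93
tcp_pos: [0.5053, -0.3432, 0.1208]
tool_rot: [0.085, 0.996, -0.001, 0.001]
force: [0.7, 0.4, -0.7]
finger_gap: -0.0
gripper_force: 0.1
```

Emit:
{"op": "drive_tool", "data": {
  "deltas": [
    [[8, 0, 4.5, 0], [16, 0, 10, 0], [23, 0, 16, 0], [30, 0, 23, 0], [36, 0, 30, 0]]
  ]
}}

```text
t: 51.35
tcp_pos: [0.4692, -0.3365, 0.0895]
tool_rot: [0.085, 0.996, 0.0, -0.0]
force: [-0.3, -0.3, 0.4]
finger_gap: -0.001
gripper_force: 0.0
```

Emit:
{"op": "drive_tool", "data": {
  "deltas": [
    [[5, 0, 8, 0], [9, 0, 17, 0], [12, 0, 24, 0], [14, 0, 27, 0], [14, 0, 27, 0]]
  ]
}}

```text
t: 51.77
tcp_pos: [0.4555, -0.3339, 0.0622]
tool_rot: [0.085, 0.996, 0.001, -0.001]
force: [-0.2, 0.2, 0.5]
finger_gap: 0.001
gripper_force: 0.0
```

Emit:
{"op": "drive_tool", "data": {
  "deltas": [
    [[7, 0, -3, 0], [14, 0, -3, 0], [22, 0, -3, 0], [22, 0, -3, 0]]
  ]
}}

```text
t: 52.1
tcp_pos: [0.4328, -0.3298, 0.0667]
tool_rot: [0.086, 0.996, 0.001, -0.001]
force: [0.1, 1.2, -0.3]
finger_gap: -0.001
gripper_force: 0.0
```

Emit:
{"op": "drive_tool", "data": {
  "deltas": [
    [[0, 0, 4, 0], [0, 0, 8, 0], [0, 0, 10, 0]]
  ]
}}

```text
t: 52.35
tcp_pos: [0.4347, -0.3308, 0.056]
tool_rot: [0.085, 0.996, -0.0, 0.0]
force: [-0.3, 0.9, 1.7]
finger_gap: 0.001
gripper_force: 0.9
```

Emit:
{"op": "drive_tool", "data": {
  "deltas": [
    [[0, 0, 1, 0], [0, 0, 2, 0], [0, 0, 3, 0]]
  ]
}}

```text
t: 52.6
tcp_pos: [0.4345, -0.3308, 0.0536]
tool_rot: [0.085, 0.996, -0.0, -0.0]
force: [-2.9, -0.4, 5.9]
finger_gap: 0.001
gripper_force: 2.8
```

Emit:
{"op": "drive_tool", "data": {
  "deltas": [
    [[0, 0, 1, 0], [0, 0, 2, 0]]
  ]
}}

```text
t: 52.77
tcp_pos: [0.4343, -0.3307, 0.0517]
tool_rot: [0.085, 0.996, -0.0, -0.0]
force: [-2.7, 0.4, 4.7]
finger_gap: -0.002
gripper_force: 2.4
```

Run:
```python
from h import *
p=stat(); print(nf(p,(.476,-.3364,-.1706)))
```

```text
t52.8 pos [ 434.3 -330.7   51.7] psi 2.971 F [-2.7  0.4  4.7] gap-0.2 gf2.4 q [-0.86  0.7   1.77 -0.    0.68 -2.26]
[-42.1  -1.5]
```

Emit:
{"op": "drive_tool", "data": {
  "deltas": [
    [[0, 0, 1, 0], [0, 0, 2, 0], [0, 0, 3, 0], [0, 0, 4, 0]]
  ]
}}

```text
t: 53.1
tcp_pos: [0.4344, -0.3307, 0.0475]
tool_rot: [0.085, 0.996, 0.0, -0.0]
force: [-0.3, 0.9, 0.9]
finger_gap: -0.006
gripper_force: 0.4
```

Emit:
{"op": "drive_tool", "data": {
  "deltas": [
    [[0, 0, 1, 0], [0, 0, 2, 0], [0, 0, 3, 0], [0, 0, 4, 0]]
  ]
}}

```text
t: 53.43
tcp_pos: [0.4348, -0.3307, 0.0431]
tool_rot: [0.085, 0.996, 0.0, 0.0]
force: [0.8, 0.6, -0.7]
finger_gap: -0.003
gripper_force: 0.1
```

Emit:
{"op": "drive_tool", "data": {
  "deltas": [
    [[0, 0, 0.5, 0], [0, 0, 1, 0], [0, 0, 1.5, 0], [0, 0, 1.5, 0]]
  ]
}}

```text
t: 53.77
tcp_pos: [0.4349, -0.3307, 0.0428]
tool_rot: [0.085, 0.996, -0.0, 0.0]
force: [-0.4, 0.6, 7.2]
finger_gap: 0.001
gripper_force: 3.7
```

Emit:
{"op": "drive_tool", "data": {
  "deltas": [
    [[0, 0, 0.5, 0], [0, 0, 1, 0], [0, 0, 1.5, 0]]
  ]
}}

```text
t: 54.02
tcp_pos: [0.4349, -0.3308, 0.0423]
tool_rot: [0.085, 0.996, -0.0, 0.0]
force: [-2.7, 2.7, 19.8]
finger_gap: 0.002
gripper_force: 9.4
```

Emit:
{"op": "drive_tool", "data": {
  "deltas": [
    [[0, 0, -20, 0], [0, 0, -60, 0], [0, 0, -100, 0], [0, 0, -140, 0], [0, 0, -180, 0]]
  ]
}}

```text
t: 54.43
tcp_pos: [0.4343, -0.3302, 0.222]
tool_rot: [0.085, 0.996, 0.0, -0.0]
force: [0.4, -0.3, 0.1]
finger_gap: -0.004
gripper_force: 0.0
```

Emit:
{"op": "drive_tool", "data": {
  "deltas": [
    [[-37, 175, -28, 0], [-37, 175, -28, 0], [-37, 175, -28, 0], [-37, 175, -28, 0], [-37, 175, -28, 0]]
  ]
}}

```text
t: 54.85
tcp_pos: [0.5018, -0.1599, 0.2494]
tool_rot: [0.084, 0.996, 0.001, 0.001]
force: [0.1, 0.7, -0.7]
finger_gap: 0.004
gripper_force: 0.0
```

Emit:
{"op": "drive_tool", "data": {
  "deltas": [
    [[0, 0, 0, 0], [0, 0, 0, 0], [0, 0, 0, 0]]
  ]
}}

```text
t: 55.1
tcp_pos: [0.5005, -0.1652, 0.2481]
tool_rot: [0.085, 0.996, -0.0, -0.0]
force: [0.5, -0.0, -0.1]
finger_gap: 0.0
gripper_force: 0.0
```

Run:
```python
from h import *
np.save('m14.npy',vision.camera_model('wrist'),allow_pickle=True)
stat(); im=snap('wrist','w14'); 
cv2.imwrite('pics/w14b.png',cv2.resize(im[:,:,::-1],(800,600),interpolation=cv2.INTER_CUBIC))
```

```text
t55.1 pos [ 500.5 -165.2  248.1] psi 2.971 F [ 0.5 -0.  -0.1] gap0.0 gf0.0 q [-0.53  0.38  1.66 -0.    1.11 -1.93]
```

View pics/w14b.png

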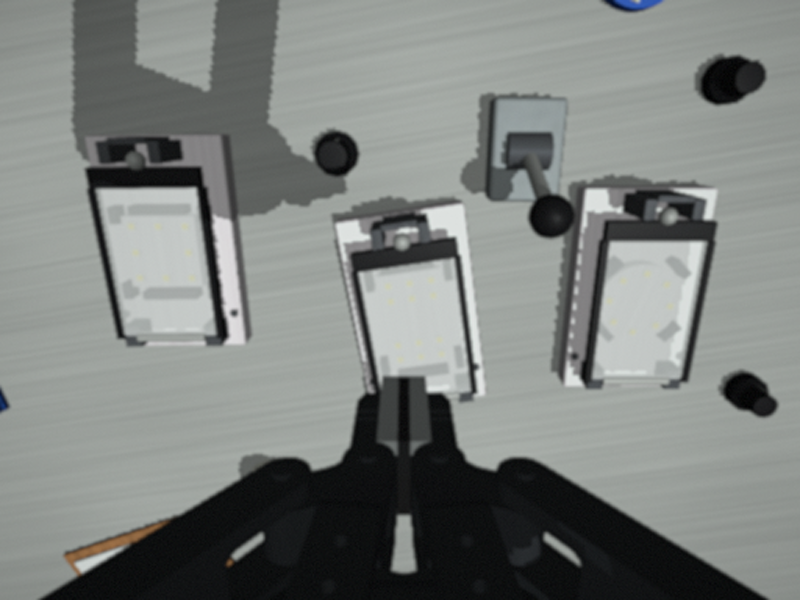

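Run:
```python
from h import *
m=np.load('m14.npy',allow_pickle=True).item()
o=lambda u,v:((u+.5)/1.5625-.5,(v+.5)/1.5625-.5)
for nm,n,pts in [('r',(.571,.0025,-.159),[(604,222),(716,222)]),('o',(.558,-.1662,-.0204),[(352,254),(455,240)]),('s',(.476,-.3364,-.1706),[(88,169),(200,168)])]:
    print(nm,[nf(ray('wrist',o(*q),.043,m),n).tolist() for q in pts])
cs=[ray('wrist',o(*q),.025,m)[:2].round(4).tolist() for q in [(497,97),(567,98),(556,201),(489,194)]]
print(cs,np.mean(cs,0),ray('wrist',o(551,215),.092,m).round(4))
print('top cam base',[ray('top',((np.array(q)+.5)/4.4-.5+[240,115]),.025)[:2].round(4).tolist() for q in [(202,349),(268,362),(260,466),(184,452)]])
```

```text
r [[-61.7, -40.6], [-60.8, 36.3]]
o [[-61.0, -38.0], [-60.0, 34.6]]
s [[-60.7, -38.7], [-61.3, 35.9]]
[[0.4112, -0.0881], [0.4198, -0.042], [0.4871, -0.0544], [0.474, -0.1009]] [ 0.448025 -0.07135 ] [ 0.4822 -0.0759  0.092 ]
top cam base [[0.4872, -0.0524], [0.4784, -0.0964], [0.4089, -0.0895], [0.4182, -0.0394]]
```

Emit:
{"op": "drive_tool", "data": {
  "deltas": [
    [[-10, 40, 0, 0], [-10, 80, 0, 0], [-10, 85, 0, 0], [-10, 85, 0, 0], [-10, 85, 0, 0]]
  ]
}}

```text
t: 55.57
tcp_pos: [0.5249, -0.0836, 0.2481]
tool_rot: [0.085, 0.996, -0.0, -0.0]
force: [0.8, -0.7, 0.7]
finger_gap: -0.002
gripper_force: 0.0
```

Emit:
{"op": "drive_tool", "data": {
  "deltas": [
    [[0, 0, 40, 0], [0, 0, 80, 0], [0, 0, 120, 0], [0, 0, 155, 0], [0, 0, 168, 0]]
  ]
}}

```text
t: 55.98
tcp_pos: [0.5221, -0.0838, 0.0759]
tool_rot: [0.087, 0.996, 0.001, -0.004]
force: [-0.3, 1.0, 0.2]
finger_gap: -0.001
gripper_force: 0.0
```

Emit:
{"op": "drive_tool", "data": {
  "deltas": [
    [[0, 0, 0, 0], [0, 0, 0, 0], [0, 0, 0, 0]]
  ]
}}

```text
t: 56.23
tcp_pos: [0.5261, -0.0841, 0.0814]
tool_rot: [0.086, 0.996, -0.0, 0.001]
force: [-0.4, 0.5, 1.0]
finger_gap: -0.002
gripper_force: 0.0
```

Run:
```python
from h import *
p=stat(); print(nf(p,(.448,-.0695,-.166)))
```

```text
t56.2 pos [526.1 -84.1  81.4] psi 2.969 F [-0.4  0.5  1. ] gap-0.2 gf0.0 q [-0.37  0.63  1.79 -0.    0.72 -1.77]
[79.4 -1.5]
```

Emit:
{"op": "drive_tool", "data": {
  "deltas": [
    [[10, 1, 0, 0], [20, 1, 0, 0], [30, 1, 0, 0], [40, 1, 0, 0], [50, 1, 0, 0]]
  ]
}}

```text
t: 56.65
tcp_pos: [0.4774, -0.0739, 0.0822]
tool_rot: [0.085, 0.996, -0.001, 0.003]
force: [1.0, -0.5, 0.5]
finger_gap: 0.001
gripper_force: 0.6
```

Emit:
{"op": "drive_tool", "data": {
  "deltas": [
    [[8, 0, 0, 0], [16, 0, 0, 0], [24, 0, 0, 0], [32, 0, 0, 0], [40, 0, 0, 0]]
  ]
}}

```text
t: 57.07
tcp_pos: [0.4359, -0.066, 0.0803]
tool_rot: [0.085, 0.996, 0.0, -0.0]
force: [1.0, 0.1, -1.9]
finger_gap: -0.004
gripper_force: 0.6
```

Emit:
{"op": "drive_tool", "data": {
  "deltas": [
    [[1, 0, 0, 0], [2, 0, 0, 0], [3, 0, 0, 0], [3, 0, 0, 0]]
  ]
}}

```text
t: 57.4
tcp_pos: [0.4356, -0.0662, 0.0805]
tool_rot: [0.086, 0.996, -0.0, 0.002]
force: [4.6, 1.0, -1.6]
finger_gap: 0.001
gripper_force: 2.4
```

Emit:
{"op": "drive_tool", "data": {
  "deltas": [
    [[1, 0, 0, 0], [2, 0, 0, 0], [3, 0, 0, 0], [3, 0, 0, 0]]
  ]
}}

```text
t: 57.73
tcp_pos: [0.4354, -0.0664, 0.0807]
tool_rot: [0.086, 0.996, -0.001, 0.005]
force: [8.6, 2.8, -5.3]
finger_gap: -0.003
gripper_force: 4.5
```

Run:
```python
from h import *
p=stat(); print(nf(p,(.448,-.0695,-.166)))
```

```text
t57.7 pos [435.4 -66.4  80.7] psi 2.969 F [ 8.6  2.8 -5.3] gap-0.2 gf4.5 q [-0.41  0.57  2.02  0.    0.54 -1.81]
[-12.9   1. ]
```

Emit:
{"op": "drive_tool", "data": {
  "deltas": [
    [[-15, 0, 0, 0], [-40, 0, 0, 0], [-60, 0, 0, 0], [-60, 0, -30, 0], [-60, 0, -60, 0]]
  ]
}}

```text
t: 58.15
tcp_pos: [0.4883, -0.0748, 0.1385]
tool_rot: [0.085, 0.996, 0.001, -0.004]
force: [-0.4, 0.6, 1.3]
finger_gap: -0.002
gripper_force: 0.0
```

Emit:
{"op": "drive_tool", "data": {
  "deltas": [
    [[0, 0, -40, 0], [0, 0, -80, 0], [0, 0, -110, 0], [0, 0, -110, 0], [0, 0, -110, 0]]
  ]
}}

```text
t: 58.57
tcp_pos: [0.4897, -0.0754, 0.2517]
tool_rot: [0.085, 0.996, -0.0, 0.001]
force: [-0.9, 0.5, -1.2]
finger_gap: -0.002
gripper_force: 0.0
```

Emit:
{"op": "drive_tool", "data": {
  "deltas": [
    [[0, 0, 0, 0], [0, 0, 0, 0], [0, 0, 0, 0], [0, 0, 0, 0], [0, 0, 0, 0]]
  ]
}}

```text
t: 58.98
tcp_pos: [0.4893, -0.0752, 0.2493]
tool_rot: [0.085, 0.996, 0.0, -0.001]
force: [-0.6, -0.4, 0.6]
finger_gap: -0.0
gripper_force: 0.0
```

Run:
```python
from h import *
p=stat(); m=vision.camera_model('wrist'); im=snap('wrist','w15'); sc=snap('scene','s15')
a=cv2.resize(im[:,:,::-1],(448,336),interpolation=cv2.INTER_CUBIC); b=cv2.resize(sc[:,:,::-1][190:370,80:320],(352,264),interpolation=cv2.INTER_CUBIC)
out=np.zeros((336,800,3),np.uint8);out[:,:448]=a;out[:264,448:]=b;cv2.imwrite('pics/fin.png',out)
for s in (.034,-.038): print(proj('wrist',[[.448+.986*s,-.0695-.165*s,.092]])*448/512)
```

```text
t59.0 pos [489.3 -75.2 249.3] psi 2.971 F [-0.6 -0.4  0.6] gap-0.0 gf0.0 q [-0.38  0.33  1.73 -0.    1.09 -1.78]
[[226.31218339 143.43321125]]
[[225.984257    73.53292184]]
```

View pics/fin.png

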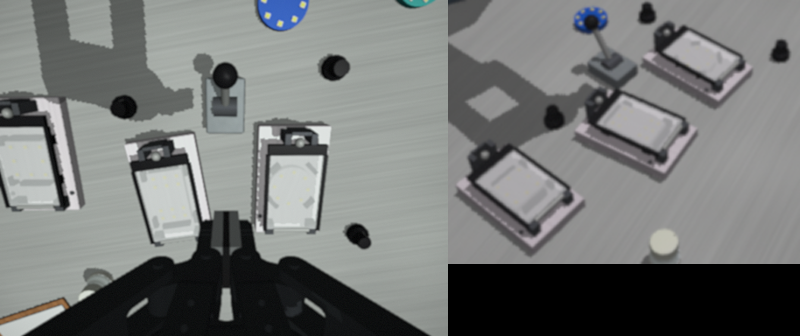

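```bash
python3 -c "
from station import manip; print(manip.sign_off())"
```

```text
the job is handed in; nothing more can be done
None
```

I seated all three boards in their own nests, then shut and latched all three covers, threw the test switch to its on stop, and handed the job in at about 59 s; the final camera check showed the covers shut and the switch on.

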